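# Line up the colour pots and face the jar labels

## Robot

A 6-joint arm with a two-finger parallel gripper is mounted at the origin on the work surface. World frame = base frame: x ahead of the robot, y to its left, z up, the work surface at z = 0. Lengths are in m, angles in rad, forces in N, time in s.
With the tool pointing down it reaches from about 0.3 to 0.775 m from the base axis. Payload 14.6 kg.
Tool frame: the origin (TCP) lies midway between the tips of the shut fingers; the grasp point (between the pads) lies 19 mm behind it (env.pinch_z is the distance from the TCP to the grasp point, in m); z points along the fingers, y is the line along which they close (so a half turn about z gives the same grasp; the last joint's range is limited). The gripper opens to 85 mm and grips with 20 to 120 N. Pads are 22 mm wide; open, the fingers measure 114 mm over their backs; the gripper's body (76 mm by 85 mm) begins 54 mm behind the grasp point. The pads swing forward as they close: fully open they stand 13 mm farther back than shut.
Start: joints at [-1.206, 0.3, 1.521, -0, 1.321, -0.067], TCP at [0.23, -0.5, 0.231] pointing down, gripper open.
Joint ranges: [-3.03, 3.03], [-0.79, 2.21], [0.23, 2.52], [-1.04, 4.18], [0, 3.07], [-2.55, 2.55]. Speed limits (rad/s): [2.22, 2.22, 2.57, 3.14, 3.14, 3.14].

## Interface

Orientations are given as a unit quaternion [w, x, y, z].
In Python, from plant import monitor, grab_frame, camera_info, env gives the robot as it stands. The module is installed in compiled form; this text tells all that it offers.
- The arm moves only by the tool play_rows, never from a script. Its argument "steps" is a list that holds one entry, the list of rows, each a list of 7 numbers: the shift along the world's x, y, z in cm, then the turn, a rotation vector about the world's x, y, z in rad, then the finger opening in cm, from 0 to 8.54. In form: [[[x, y, z, rx, ry, rz, fingers], ...]]. A call has 1 to 10 rows; each row shifts and turns the commanded pose from where the row before left it; what a row does not reach is not made up. A row lasts 1/12 s, in which the tool goes at most 41.7 mm and 7.16 degrees, less where a joint would pass 70% of its speed; a pose out of reach is approached as far as the arm can. A call is refused whole if a number of a shift passes 4.17 or a number of a turn 0.125, either way. A call with a gripper value outside its range is refused whole. The fingers move at their own pace and stop on an object; "squeeze" is the grip in N (left out, the last holds). Time passes only in rows, so rows that do not move let the fingers close. It gives the time, the measured TCP pose, the force, the opening and the grip force at its end, in the units of the state.
- monitor.state(): the state, without advancing time (a new reading comes with each control period).
- grab_frame(name): name is "side" or "top"; returns the picture (400x640x3 uint8, blue, green, red); there is no depth.
- camera_info(name): a dict with "camera_matrix" (3x3 intrinsics, pixels), "world_to_cam" (4x4, takes a point from world to camera coordinates). Camera axes: x right, y down, z forward; pixel columns grow to the right and rows downward; lengths in m; the calibration is good to about 2 mm. A picture is of the moment at which its call begins. camera_info takes no time and is no camera call.
- env.sign_off(): hands the job in; it is judged then, once.
The state is a dict: "time_s": time; "qpos": joint angles; "dq": joint speeds; "effort": joint torques, N m; "tcp_pos": TCP position; "eef_rot": TCP orientation; "force": force on the tool from outside, world axes, zero at the start; "ft_torque": the same for the moment, N m; "gripper_width": opening from 0.0 (shut) to 1.0 (fully open); "grip_force": force on a finger pad.
Only numpy, scipy, OpenCV 4.12 (cv2) and the standard library are available. Lean on these libraries where they do the work, as an engineer would, in place of code of your own. Each camera call takes 0.05 s, during which the arm holds its last target. There are 200 camera calls.

## Task

Set out the print-finishing bench: slide every colour pot there is across the bench, without picking it up, into the lane between the red rails until all of them stand upright in single file wholly inside, and then push the sliding gate fully shut behind them. Also turn both big jars on their turntables until each label squarely faces its stand's yellow pointer. Leave the motor and the bracket where they are.

Things in the scene. Friction and masses are not known exactly. Their poses are not given: they have to be found in the camera images.
- pot0: A loose colour pot, some of them absent: squat upright cylinder, 52 mm diameter, 46 mm high, 0.13 kg, white with a blue band and a blue lid. Origin at the centre of its underside (height 0 when it stands on the bench), z up its axis.
- pot1: A loose colour pot, some of them absent: squat upright cylinder, 52 mm diameter, 46 mm high, 0.13 kg, white with a blue band and a blue lid. Origin at the centre of its underside (height 0 when it stands on the bench), z up its axis.
- pot2: A loose colour pot, some of them absent: squat upright cylinder, 52 mm diameter, 46 mm high, 0.13 kg, white with a blue band and a blue lid. Origin at the centre of its underside (height 0 when it stands on the bench), z up its axis.
- pot3: A loose colour pot, some of them absent: squat upright cylinder, 52 mm diameter, 46 mm high, 0.13 kg, white with a blue band and a blue lid. Origin at the centre of its underside (height 0 when it stands on the bench), z up its axis.
- lane: Fixed red guide lane, no floor or roof. Origin on the bench at its middle; x runs along it, inwards (to the robot's left; +y side nearer the robot). Two rails 30 mm high, 8 mm thick, 60 mm apart inside, from x = -120 mm (open mouth) to x = +120 mm (end stop); y = 0 is the centre line. Room for four pots in single file; a pot is wholly inside when its centre is at x >= -94 mm.
- gate (a joint): Sliding gate across the lane's mouth, in the plane x = -128 mm of the lane (black plate 56 mm wide, 6 mm thick, top 36 mm high). 0 = fully open, its centre at y = -70 mm beside the mouth; it slides along the lane's +y, value in m, to 0.070 = fully shut, centred on the mouth. It stays where left; about 1.5 N moves it.
- gate_knob (a point): Top centre of the gate's yellow upright knob, 74 mm above the bench. The knob is a cylinder of 14 mm diameter, between 36 and 74 mm above the bench; push it sideways or pinch it.
- stand_a: Fixed black base of the white jar's turntable, 116 mm diameter, 14 mm high. Origin at the centre of its underside; x points along its yellow pointer, a small bar standing out 56 to 78 mm from the centre. A free-running disc on it (0.025 N m friction, stays where left, turns endlessly) carries the jar between eight low pins, 20 mm above the bench.
- jar_a: Loose white jar on its turntable, turning with the disc: 100 mm diameter (too wide to grip), 0.45 kg, 92 mm high, flat black lid of 94 mm diameter; lid top 112 mm above the bench. Origin at the centre of its underside; x points through the middle of the red label. A fingertip pressed lightly on the lid about 36 mm from the centre and drawn round in an arc turns it.
- label_a (a point): Middle of the red label of the white jar, on the side wall 50 mm from the jar's axis and 40 mm above its underside. The label spans about 70 degrees of the wall and has a tongue 16 mm wide that runs up over the lid towards its centre, so it can be seen from above.
- stand_b: Fixed black base of the grey jar's turntable, 116 mm diameter, 14 mm high. Origin at the centre of its underside; x points along its yellow pointer, a small bar standing out 56 to 78 mm from the centre. A free-running disc on it (0.025 N m friction, stays where left, turns endlessly) carries the jar between eight low pins, 20 mm above the bench.
- jar_b: Loose grey jar on its turntable, turning with the disc: 100 mm diameter (too wide to grip), 0.45 kg, 92 mm high, flat black lid of 94 mm diameter; lid top 112 mm above the bench. Origin at the centre of its underside; x points through the middle of the orange label. A fingertip pressed lightly on the lid about 36 mm from the centre and drawn round in an arc turns it.
- label_b (a point): Middle of the orange label of the grey jar, on the side wall 50 mm from the jar's axis and 40 mm above its underside. The label spans about 70 degrees of the wall and has a tongue 16 mm wide that runs up over the lid towards its centre, so it can be seen from above.
- motor: Bystander: grey stepper motor, 42 mm square, 56 mm high with shaft. Origin at the centre of its underside.
- bracket: Bystander: small red printed angle bracket, 50 x 30 mm, 36 mm high. Origin under its foot's centre.
Things that resemble listed ones, but are neither listed nor needed, are in the scene too. Leave any green, pink or turquoise look-alike of the pot0 alone.

How it is judged:
By the outcome, as a careful person would: the job done as asked, in the order asked, and still so for the second after the job is handed in, with the robot touching nothing.
Of pot0, pot1, pot2, pot3 only 2 to 4 are there at a start; the rules pass over those that are not, and their reading is None.
At some moment in a run one of pot0, pot1, pot2, pot3 may be knocked a few centimetres aside while the robot is not near it.
It also fails if it takes over 210 s, if anything falls off the work surface, if the arm or the gripper's body presses on something with over 40 N, if the wrist force passes 120 N, or if a joint passes its speed limit or range.

## Working session

There is one attempt and no reset: what is moved stays moved. The work goes in short steps, Python scripts to look and compute and a tool call to move; the robot and the scene stay as the last step left them, time stands still between calls to the robot, and variables do not carry over. Pictures are saved under pics/ and viewed, at most 14 in all, crops included, and the job is handed in when it is done.

Besides the shell and the picture viewer there is one more tool, called after "Emit:" as a command line: name --argument value ..., lists and objects as JSON in quotes. play_rows: Moves the arm, as the interface text tells. Its arguments: {"type":"object","properties":{"steps":{"type":"array","items":{"type":"array","items":{"type":"array","items":{"type":"number"}}}},"squeeze":{"type":"number"}},"required":["steps"]}

```bash
mkdir -p pics; cat > h.py <<'E'
import numpy as np, cv2
from plant import monitor, grab_frame, camera_info, env
def cam(n):
    i=camera_info(n); return np.array(i["camera_matrix"]),np.array(i["world_to_cam"])
def ray(n,uv,z):
    K,T=cam(n); R=T[:3,:3]; c=-R.T@T[:3,3]
    d=R.T@np.linalg.inv(K)@np.array([uv[0],uv[1],1.0]); return c+d*(z-c[2])/d[2]
def proj(n,p):
    K,T=cam(n); q=K@(T[:3,:3]@np.array(p)+T[:3,3]); return q[:2]/q[2]
E
python3 - <<'E'
from h import *
for n in("top","side"):
    cv2.imwrite(f"pics/{n}0.png",grab_frame(n)); K,T=cam(n); print(K.round(1),(-T[:3,:3].T@T[:3,3]).round(3),T[:3,:3].round(2))
print(monitor.state())
E
```

```text
[[502.3   0.  323. ]
 [  0.  502.3 195.4]
 [  0.    0.    1. ]] [ 0.401 -0.058  1.267] [[-0.03 -1.    0.02]
 [-1.    0.02 -0.08]
 [ 0.08 -0.02 -1.  ]]
[[426.8   0.  319.6]
 [  0.  426.8 194.7]
 [  0.    0.    1. ]] [0.308 0.591 0.892] [[-0.96 -0.28  0.01]
 [-0.22  0.73 -0.65]
 [ 0.18 -0.63 -0.76]]
{'time_s': 0.1, 'qpos': array([-1.20564123e+00,  3.00416586e-01,  1.52156249e+00,  1.77212566e-05,
        1.32068102e+00, -6.65830992e-02]), 'dq': array([ 0.00039838, -0.00148564, -0.0027481 , -0.00010904,  0.00182201,
       -0.00136477]), 'effort': array([ 2.26081145e-03, -5.44374847e+01, -3.62368262e+01, -3.98152883e-05,
        3.03863962e-03,  2.00429220e-06]), 'tcp_pos': array([ 0.23007789, -0.49932005,  0.23075908]), 'eef_rot': array([-5.29062648e-04,  9.76790937e-01,  2.14194259e-01, -7.08933663e-05]), 'force': array([-0.07833624, -0.75971324, -0.2844598 ]), 'ft_torque': array([ 0.00773884, -0.00588007, -0.02001024]), 'grip_force': 0.0, 'gripper_width': 0.997555379504459}
```

View pics/top0.png

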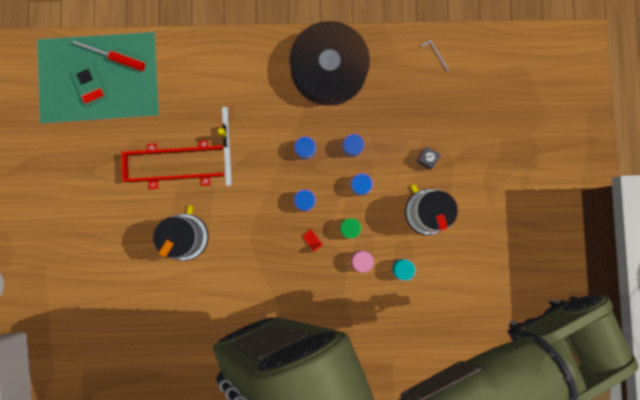

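View pics/side0.png

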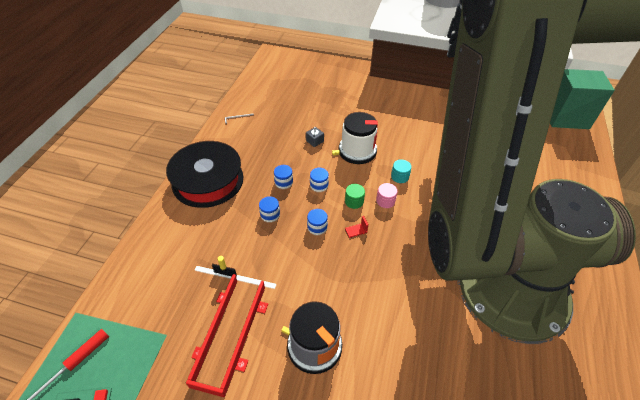

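The top view shows four blue pots at about (305,148), (353,145), (361,184) and (305,200). The lane runs x 122–225, y 148–180, with its mouth on the right and the gate knob at (222,131). The white jar is at (432,211) and the grey jar at (178,237). The side view agrees.

```bash
cat >> h.py <<'E'
R_={'blue':[(100,120,60),(125,255,255)],'yellow':[(22,150,120),(34,255,255)],'red':[(0,200,110),(4,255,255)],'orange':[(7,215,170),(17,255,255)],'green':[(55,120,60),(80,255,255)],'turq':[(84,120,60),(98,255,255)],'pink':[(150,60,120),(175,255,255)]}
def blobs(im,c,amin=12):
    m=cv2.inRange(cv2.cvtColor(im,cv2.COLOR_BGR2HSV),*R_[c])
    n,l,s,ce=cv2.connectedComponentsWithStats(m)
    return [(ce[i],s[i]) for i in range(1,n) if s[i][4]>=amin]
E
python3 - <<'E'
from h import *
im=cv2.imread("pics/top0.png")
for c,z in(('blue',.046),('yellow',.02),('red',.03),('orange',.112),('green',.046),('turq',.046),('pink',.046)):
    for ce,s in blobs(im,c): print(c,ce.round(1),s,ray("top",ce,z).round(4))
a=cv2.resize(im[180:280,110:270],None,fx=5,fy=5,interpolation=2);b=cv2.resize(im[160:260,370:530],None,fx=5,fy=5,interpolation=2)
cv2.imwrite("pics/jb.png",a);cv2.imwrite("pics/ja.png",b)
E
```

```text
blue [352.9 144.2] [344 135  19  20 297] [ 0.624  -0.1648  0.046 ]
blue [304.5 146.8] [295 137  20  20 311] [ 0.62   -0.0454  0.046 ]
blue [361.2 183.7] [352 174  20  20 316] [ 0.5257 -0.1821  0.046 ]
blue [304.1 199.8] [295 190  20  20 314] [ 0.4897 -0.0416  0.046 ]
yellow [221.1 131.3] [217 128   9   8  50] [0.6685 0.1627 0.02  ]
yellow [414.1 188.1] [411 184   8   9  49] [ 0.5142 -0.3171  0.02  ]
yellow [189.6 209.4] [186 205   8   9  54] [0.4746 0.242  0.02  ]
red [126.   60.6] [108  52  37  18 282] [0.8509 0.3963 0.03  ]
red [92.4 95.4] [ 83  89  20  13 141] [0.7635 0.4786 0.03  ]
red [164.4 163.9] [122 141 102  47 676] [0.5879 0.3008 0.03  ]
red [441.5 221.8] [437 215  10  15 103] [ 0.428  -0.3795  0.03  ]
red [311.9 240.1] [304 230  17  21 182] [ 0.3914 -0.0581  0.03  ]
orange [165.4 248.3] [160 241  12  15  96] [0.3821 0.2749 0.112 ]
green [95.6 78.3] [  39   34  118   88 8011] [0.8017 0.4642 0.046 ]
green [350.  227.9] [340 219  21  19 310] [ 0.4185 -0.1515  0.046 ]
turq [403.2 269.3] [393 260  22  20 349] [ 0.3153 -0.2772  0.046 ]
pink [361.9 261.1] [352 251  21  21 361] [ 0.3378 -0.1777  0.046 ]
```

View pics/jb.png

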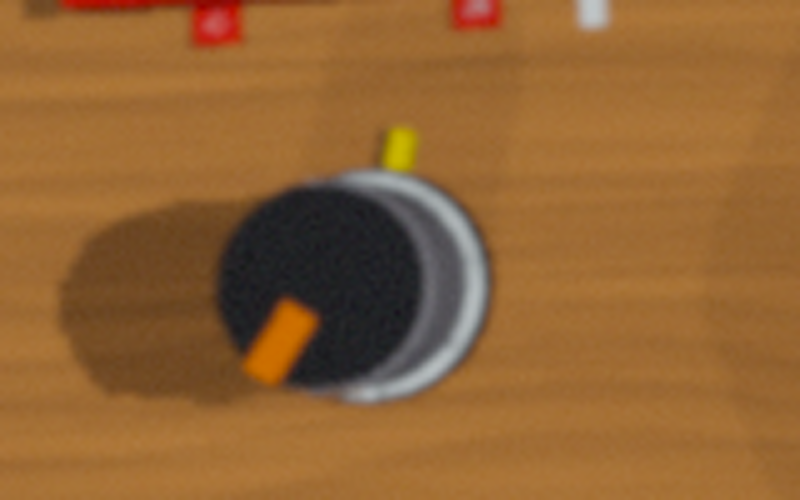

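View pics/ja.png

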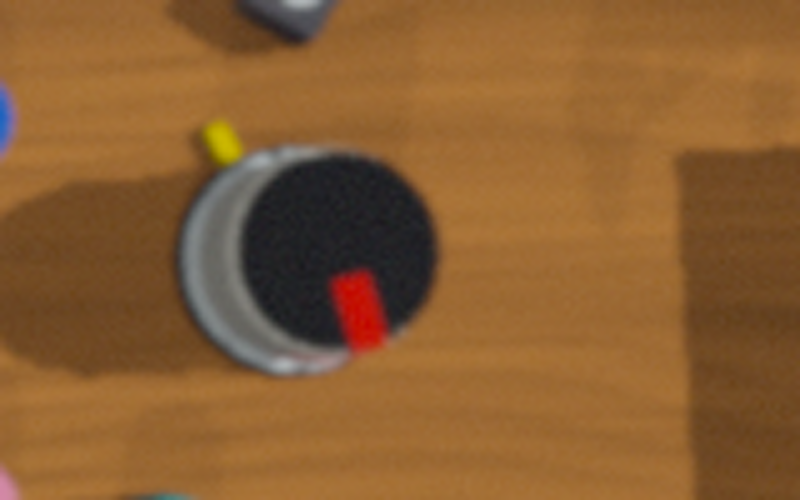

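```bash
cat >> h.py <<'E'
def lid(im,seed,r=24):
    hsv=cv2.cvtColor(im,cv2.COLOR_BGR2HSV); m=((hsv[...,2]<62)|(cv2.inRange(hsv,(0,215,110),(17,255,255))>0)).astype(np.uint8)
    k=np.zeros_like(m); cv2.circle(k,tuple(int(round(v)) for v in seed),r,1,-1); m=cv2.morphologyEx(m&k,cv2.MORPH_OPEN,np.ones((7,7),np.uint8))
    cs,_=cv2.findContours(m,0,2); return cv2.minEnclosingCircle(max(cs,key=cv2.contourArea))
def jar(im,c,seed,yel=None):
    (u,r)=lid(im,seed); C=ray("top",u,.112)
    t=min(blobs(im,c,20),key=lambda b:np.hypot(*(b[0]-u)))[0]; L=ray("top",t,.112)-C
    out=[C[:2],np.degrees(np.arctan2(L[1],L[0])),r,np.hypot(L[0],L[1])]
    if yel is None: yel=min(blobs(im,'yellow'),key=lambda b:np.hypot(*(b[0]-u)))[0]
    P=ray("top",yel,.016)-C; out+=[np.degrees(np.arctan2(P[1],P[0])),np.hypot(P[0],P[1])]
    return out
E
python3 - <<'E'
from h import *
im=cv2.imread("pics/top0.png")
print(jar(im,'red',(438,210)),jar(im,'orange',(174,237)))
m=cv2.inRange(cv2.cvtColor(im,cv2.COLOR_BGR2HSV),(0,190,110),(5,255,255))
for u in(135,160,175,190,195,216):
    v=np.nonzero(m[135:195,u])[0]+135; g=np.argmax(np.diff(v)); print(u,v[0],v[g],v[g+1],v[-1],ray("top",(u,v[g]+.5),.03).round(4),ray("top",(u,v[g+1]-.5),.03).round(4))
for v in(155,165,175): x=np.nonzero(m[v,110:150])[0]+110; print(v,x,ray("top",(x[-1]+.5,v),.03).round(4))
for v in(150,178): x=np.nonzero(m[v,180:240])[0]+180; print(v,x[-1],ray("top",(x[-1]+.5,v),.03).round(4))
print('knob',ray("top",(221.5,131.3),.074), 'motor',ray("top",(428.5,157),.05))
s=cv2.imread("pics/side0.png")
for c in('blue','yellow'):
    for ce,st in blobs(s,c): print(c,ce.round(1),st)
for p in((.624,-.1648,.046),(.62,-.0454,.046),(.4897,-.0416,.046)): print(proj("side",p))
E
```

```text
[array([ 0.45455776, -0.34952654]), np.float64(-162.92909452376682), 19.242992401123047, np.float64(0.02965738094200375), np.float64(27.759113263973134), np.float64(0.06782496067737306)] [array([0.40908775, 0.25680157]), np.float64(146.26427709047934), 20.283964157104492, np.float64(0.03250322666084844), np.float64(-11.873428491251994), np.float64(0.06716247325381808)]
135 151 154 179 180 [0.6128 0.3729 0.03  ] [0.5532 0.3727 0.03  ]
160 150 152 177 179 [0.6165 0.3117 0.03  ] [0.5568 0.3117 0.03  ]
175 149 151 176 178 [0.6182 0.2749 0.03  ] [0.5584 0.275  0.03  ]
190 148 150 175 177 [0.6199 0.238  0.03  ] [0.5601 0.2383 0.03  ]
195 148 150 175 176 [0.6196 0.2257 0.03  ] [0.5598 0.226  0.03  ]
216 146 149 174 175 [0.621 0.174 0.03 ] [0.5611 0.1745 0.03  ]
155 [122 123 124 125 126 127] [0.612  0.3913 0.03  ]
165 [122 123 124 125 126 127] [0.5871 0.3911 0.03  ]
175 [122 123 124 125 126 127] [0.5623 0.391  0.03  ]
150 197 [0.6207 0.2196 0.03  ]
178 208 [0.5503 0.193  0.03  ]
knob [0.65695591 0.15221769 0.074     ] motor [ 0.58744272 -0.34946185  0.05      ]
blue [282.5 171.9] [274 165  18  15 216]
blue [318.7 174.8] [310 168  18  15 216]
blue [283.6 183.1] [275 178  18   9  62]
blue [318.9 186.4] [311 183  17   7  59]
blue [268.4 204.5] [259 197  20  16 255]
blue [316.9 217.1] [308 209  19  17 268]
blue [269.9 216.6] [261 212  18   8  60]
blue [317.2 229.4] [308 225  19   8  61]
yellow [335.4 152.6] [332 150   8   5  20]
yellow [221.7 263.4] [218 257   8  13  59]
yellow [285.2 332.1] [282 330   8   5  18]
[283.28039206 171.07102549]
[269.25470674 203.5335573 ]
[317.52720889 216.14570401]
```

Emit:
play_rows --steps '[[[4.0, 4.05, 0, 0, 0, 0.121, 2], [4.0, 4.05, 0, 0, 0, 0.121, 2], [4.0, 4.05, 0, 0, 0, 0.121, 2], [4.0, 4.05, 0, 0, 0, 0.121, 2], [4.0, 4.05, 0, 0, 0, 0.121, 2], [4.0, 4.05, 0, 0, 0, 0.121, 2], [4.0, 4.05, 0, 0, 0, 0.121, 2], [4.0, 4.05, 0, 0, 0, 0.121, 2], [4.0, 4.05, 0, 0, 0, 0.121, 2], [3.8, 4.05, 0, 0, 0, 0.121, 2]]]'

```text
time_s: 0.93
tcp_pos: [0.5233, -0.2005, 0.2311]
eef_rot: [-0.0, 0.679, 0.734, -0.0]
force: [0.5, -0.7, 0.1]
gripper_width: 0.232
grip_force: 0.0
```

```bash
cat >> h.py <<'E'
def st():
    s=monitor.state(); w,x,y,z=s["eef_rot"]; a=np.degrees(np.arctan2(1-2*(x*x+z*z),2*(x*y-w*z)))
    print('t',round(s["time_s"],2),'tcp',s["tcp_pos"].round(4),'yaw(close)',round((a+90)%180-90,1),'F',s["force"].round(1),'g',round(s["gripper_width"],3))
E
python3 - <<'E'
from h import *
st()
# lane overlay check
o=np.array([.591,.279]); d=np.array([-.041,.999]); e=np.array([-.999,-.041])
for n in("top","side"):
    im=cv2.imread(f"pics/{n}0.png"); im=cv2.resize(im,None,fx=4,fy=4,interpolation=2)
    for z,c in((0.,(255,255,0)),(.03,(0,255,0))):
        for s in(-30,-38,30,38):
            P=[tuple(int(v*4+2) for v in proj(n,[*(o+d*l+e*s/1000),z])) for l in(-.12,.12)]; cv2.line(im,*P,c,1)
    for z in(.036,.074): cv2.circle(im,tuple(int(v*4+2) for v in proj(n,[*(o-d*.128-e*.07),z])),12,(255,0,255),1)
    im=im[500:760,440:980] if n=="top" else im[980:1600,720:1160]
    cv2.imwrite(f"pics/ov_{n}.png",im); globals()[n]=im
h=max(top.shape[0],side.shape[0]); c=np.zeros((h,top.shape[1]+side.shape[1],3),np.uint8); c[:top.shape[0],:top.shape[1]]=top; c[:side.shape[0],top.shape[1]:]=side
cv2.imwrite("pics/ov.png",cv2.resize(c,None,fx=.8,fy=.8))
E
```

```text
t 0.93 tcp [ 0.5233 -0.2005  0.2311] yaw(close) 4.4 F [ 0.5 -0.7  0.1] g 0.232
```

View pics/ov.png

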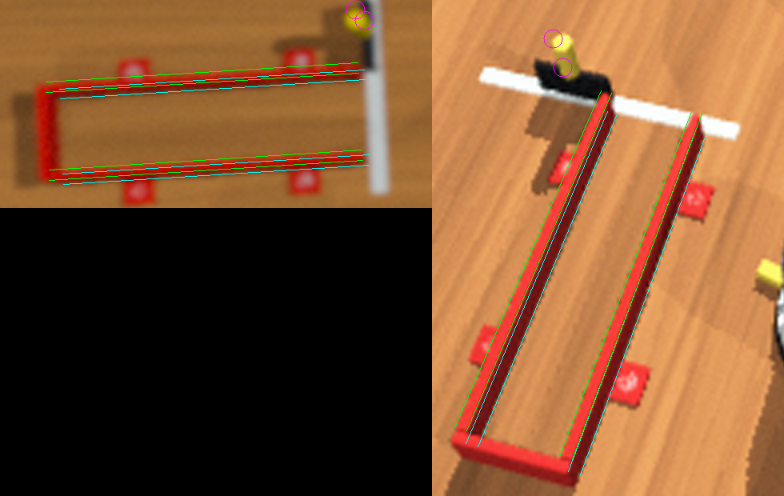

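The overlay fits the lane to about 2 mm. The knob is near (0.659, 0.152). Next I go behind pot P2 at (0.620, -0.045).

Emit:
play_rows --steps '[[[2.1, 2.1, -0.6, 0, 0, 0, 2], [2.1, 2.1, -0.6, 0, 0, 0, 2], [2.1, 2.1, -0.6, 0, 0, 0, 2], [2.1, 2.1, -0.6, 0, 0, 0, 2], [2.1, 2.1, -0.6, 0, 0, 0, 2], [0, 0, -2.6, 0, 0, 0, 2], [0, 0, -2.6, 0, 0, 0, 2], [0, 0, -2.6, 0, 0, 0, 2], [0, 0, -2.6, 0, 0, 0, 2], [0, 0, -2.6, 0, 0, 0, 2]]]'

```text
time_s: 1.77
tcp_pos: [0.6269, -0.0972, 0.0696]
eef_rot: [-0.0, 0.682, 0.732, -0.0]
force: [0.0, -1.0, 0.2]
gripper_width: 0.236
grip_force: 0.0
```

```bash
cat >> h.py <<'E'
def pots():
    im=grab_frame("top"); print('pots',[ray("top",ce,.046)[:2].round(3).tolist() for ce,s in blobs(im,'blue',60)]); return im
E
python3 - <<'E'
from h import *
st(); pots()
E
```

```text
t 1.77 tcp [ 0.6269 -0.0972  0.0696] yaw(close) 4.1 F [ 0.  -1.   0.2] g 0.236
pots [[0.622, -0.178], [0.526, -0.182]]
```

Emit:
play_rows --steps '[[[0, 0, -1.8, 0, 0, 0, 2], [0, 0, -1.8, 0, 0, 0, 2], [0, 0, -1.6, 0, 0, 0, 2], [-0.1, 0.8, 0, 0, 0, 0, 2], [-0.1, 1.0, 0, 0, 0, 0, 2], [-0.2, 1.5, 0, 0, 0, 0, 2], [-0.2, 1.5, 0, 0, 0, 0, 2], [-0.2, 1.5, 0, 0, 0, 0, 2], [-0.2, 1.5, 0, 0, 0, 0, 2], [-0.2, 1.2, 0, 0, 0, 0, 2]]]'

```text
time_s: 2.65
tcp_pos: [0.6151, -0.0051, 0.0199]
eef_rot: [0.0, 0.681, 0.732, 0.0]
force: [0.4, -1.1, -0.1]
gripper_width: 0.237
grip_force: 0.5
```

```bash
python3 - <<'E'
from h import *
st(); im=pots(); s=grab_frame("side"); cv2.imwrite("pics/p2.png",np.hstack([im[80:280,100:480],s[100:300,150:530]])[:, :760])
print([(c.round(0),t[4]) for c,t in blobs(s,'blue',15)])
E
```

```text
t 2.65 tcp [ 0.6151 -0.0051  0.0199] yaw(close) 4.1 F [ 0.4 -1.1 -0.1] g 0.237
pots [[0.624, -0.165], [0.526, -0.182]]
[(array([319., 175.]), np.int32(211)), (array([285., 176.]), np.int32(56)), (array([284., 183.]), np.int32(56)), (array([319., 186.]), np.int32(57)), (array([317., 217.]), np.int32(266)), (array([261., 229.]), np.int32(289)), (array([317., 229.]), np.int32(59)), (array([263., 241.]), np.int32(64))]
```

View pics/p2.png

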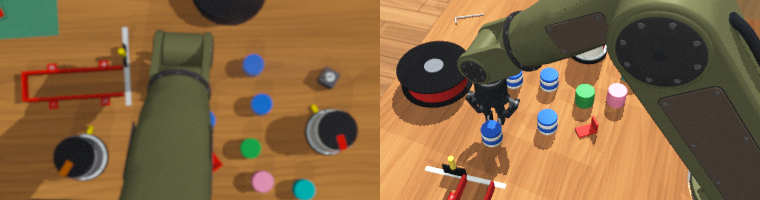

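The pot is in front of the fingers at side pixel (261,229). I keep pushing.

```bash
cat >> h.py <<'E'
def spots():
    s=grab_frame("side"); print('side',[ray("side",c-[0,1],.046)[:2].round(3).tolist() for c,t in blobs(s,'blue',100)]); return s
E
python3 - <<'E'
from h import *
spots()
E
```

```text
side [[0.528, -0.182], [0.491, -0.041], [0.613, 0.033]]
```

Emit:
play_rows --steps '[[[-0.1, 1.0, 0, 0, 0, 0, 2], [-0.2, 1.3, -0.1, 0, 0, 0, 2], [-0.2, 1.3, -0.1, 0, 0, 0, 2], [-0.2, 1.3, -0.1, 0, 0, 0, 2], [-0.2, 1.3, 0, 0, 0, 0, 2], [-0.2, 1.3, 0, 0, 0, 0, 2], [-0.2, 1.2, 0, 0, 0, 0, 2], [-0.1, 1.0, 0, 0, 0, 0, 2], [0, 0.5, 0, 0, 0, 0, 2], [0, 0, 0, 0, 0, 0, 2]]]'

```text
time_s: 3.63
tcp_pos: [0.6012, 0.0959, 0.0163]
eef_rot: [0.0, 0.681, 0.732, 0.0]
force: [-1.3, -0.4, 0.5]
gripper_width: 0.236
grip_force: 0.0
```

```bash
python3 - <<'E'
from h import *
st();pots();spots()
E
```

```text
t 3.63 tcp [0.6012 0.0959 0.0163] yaw(close) 4.1 F [-1.3 -0.4  0.5] g 0.236
pots [[0.624, -0.165], [0.526, -0.182], [0.49, -0.042]]
side [[0.491, -0.041], [0.599, 0.132]]
```

Emit:
play_rows --steps '[[[-0.15, 0.6, 0, 0, 0, 0, 2], [-0.15, 0.8, 0, 0, 0, 0, 2], [-0.1, 0.8, 0, 0, 0, 0, 2], [-0.1, 0.8, 0, 0, 0, 0, 2], [-0.05, 0.9, 0, 0, 0, 0, 2], [-0.05, 0.9, 0, 0, 0, 0, 2], [-0.05, 0.8, 0, 0, 0, 0, 2], [-0.05, 0.8, 0, 0, 0, 0, 2], [0, 0.5, 0, 0, 0, 0, 2], [0, 0, 0, 0, 0, 0, 2]]]'

```text
time_s: 4.57
tcp_pos: [0.5941, 0.1649, 0.0163]
eef_rot: [-0.0, 0.681, 0.732, 0.0]
force: [0.0, 0.5, 0.7]
gripper_width: 0.238
grip_force: 0.0
```

```bash
python3 - <<'E'
from h import *
st();pots();s=spots(); cv2.imwrite("pics/p3.png",cv2.resize(s[180:400,140:400],None,fx=2,fy=2))
E
```

```text
t 4.57 tcp [0.5941 0.1649 0.0163] yaw(close) 4.1 F [0.  0.5 0.7] g 0.238
pots [[0.624, -0.165], [0.526, -0.182], [0.49, -0.042]]
side [[0.484, -0.032], [0.593, 0.201]]
```

View pics/p3.png

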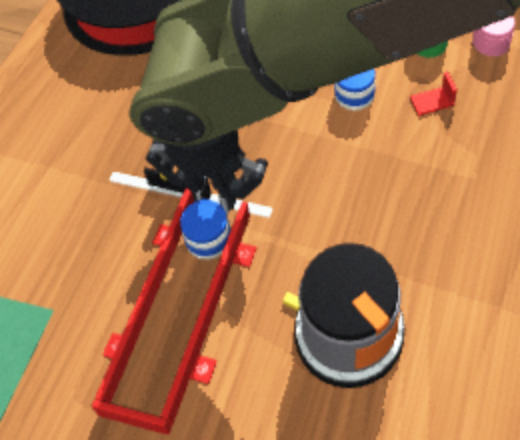

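The pot is inside the mouth at about (205,225) in the crop, and the gate is untouched. Next is P1.

Emit:
play_rows --steps '[[[0.1, -2.0, 0, 0, 0, 0, 2], [0.1, -3.0, 0, 0, 0, 0, 2], [0.1, -2.5, 2.5, 0, 0, 0, 2], [0.1, -2.5, 3, 0, 0, 0, 2], [0.5, -3.8, 1, 0, 0, 0, 2], [0.6, -4.0, 0, 0, 0, 0, 2], [0.6, -4.0, 0, 0, 0, 0, 2], [0.5, -4.0, 0, 0, 0, 0, 2], [0.5, -4.0, 0, 0, 0, 0, 2], [0.4, -4.0, 0, 0, 0, 0, 2]]]'

```text
time_s: 5.5
tcp_pos: [0.6289, -0.1768, 0.0814]
eef_rot: [0.0, 0.682, 0.732, 0.0]
force: [0.1, 1.1, 0.4]
gripper_width: 0.233
grip_force: 0.0
```

```bash
python3 - <<'E'
from h import *
st();pots();spots()
E
```

```text
t 5.5 tcp [ 0.6289 -0.1768  0.0814] yaw(close) 4.0 F [0.1 1.1 0.4] g 0.233
pots [[0.592, 0.199], [0.493, -0.032]]
side [[0.626, -0.165], [0.528, -0.182], [0.491, -0.041], [0.593, 0.201]]
```

Emit:
play_rows --steps '[[[0, -2.2, 0, 0, 0, 0, 2], [0, -2.2, 0, 0, 0, 0, 2], [0, 0, -2.4, 0, 0, 0, 2], [0, 0, -2.4, 0, 0, 0, 2], [0, 0, -1.7, 0, 0, 0, 2], [-0.1, 1.0, 0, 0, 0, 0, 2], [-0.1, 1.4, 0, 0, 0, 0, 2], [-0.1, 1.4, 0, 0, 0, 0, 2], [-0.1, 1.4, 0, 0, 0, 0, 2], [-0.1, 1.4, 0, 0, 0, 0, 2]]]'

```text
time_s: 6.43
tcp_pos: [0.6247, -0.1504, 0.0177]
eef_rot: [0.001, 0.681, 0.732, 0.0]
force: [0.3, -1.2, 0.6]
gripper_width: 0.231
grip_force: 0.4
```

Emit:
play_rows --steps '[[[-0.15, 1.4, 0, 0, 0, 0, 2], [-0.15, 1.4, 0, 0, 0, 0, 2], [-0.15, 1.4, 0, 0, 0, 0, 2], [-0.15, 1.4, 0, 0, 0, 0, 2], [-0.15, 1.4, 0, 0, 0, 0, 2], [-0.15, 1.4, 0, 0, 0, 0, 2], [-0.15, 1.4, 0, 0, 0, 0, 2], [-0.15, 1.4, 0, 0, 0, 0, 2], [-0.15, 1.4, 0, 0, 0, 0, 2], [-0.15, 1.4, 0, 0, 0, 0, 2]]]'

```text
time_s: 7.27
tcp_pos: [0.609, -0.0109, 0.0163]
eef_rot: [-0.0, 0.682, 0.732, -0.0]
force: [0.6, -1.3, 0.3]
gripper_width: 0.231
grip_force: 0.5
```

```bash
python3 - <<'E'
from h import *
st();pots();spots()
E
```

```text
t 7.27 tcp [ 0.609  -0.0109  0.0163] yaw(close) 4.1 F [ 0.6 -1.3  0.3] g 0.231
pots [[0.592, 0.199], [0.526, -0.182]]
side [[0.528, -0.182], [0.491, -0.041], [0.607, 0.028], [0.592, 0.201]]
```

Emit:
play_rows --steps '[[[-0.1, 1.0, 0, 0, 0, 0, 2], [-0.15, 1.3, 0, 0, 0, 0, 2], [-0.15, 1.3, 0, 0, 0, 0, 2], [-0.15, 1.3, 0, 0, 0, 0, 2], [-0.15, 1.3, 0, 0, 0, 0, 2], [-0.15, 1.3, 0, 0, 0, 0, 2], [-0.15, 1.3, 0, 0, 0, 0, 2], [-0.15, 1.0, 0, 0, 0, 0, 2], [-0.05, 0.6, 0, 0, 0, 0, 2], [0, 0, 0, 0, 0, 0, 2]]]'

```text
time_s: 8.2
tcp_pos: [0.597, 0.093, 0.0163]
eef_rot: [-0.0, 0.681, 0.732, 0.0]
force: [-0.5, -1.0, -0.4]
gripper_width: 0.237
grip_force: 0.0
```

```bash
python3 - <<'E'
from h import *
st();pots();spots()
E
```

```text
t 8.2 tcp [0.597  0.093  0.0163] yaw(close) 4.1 F [-0.5 -1.  -0.4] g 0.237
pots [[0.592, 0.214], [0.526, -0.182], [0.49, -0.042]]
side [[0.491, -0.041], [0.595, 0.129], [0.592, 0.201]]
```

Emit:
play_rows --steps '[[[0, 0.6, 0, 0, 0, 0, 2], [0, 0.8, 0, 0, 0, 0, 2], [-0.05, 0.8, 0, 0, 0, 0, 2], [-0.05, 0.8, 0, 0, 0, 0, 2], [-0.05, 0.9, 0, 0, 0, 0, 2], [-0.05, 0.9, 0, 0, 0, 0, 2], [-0.05, 0.9, 0, 0, 0, 0, 2], [-0.05, 0.9, 0, 0, 0, 0, 2], [0, 0.5, 0, 0, 0, 0, 2], [0, 0, 0, 0, 0, 0, 2]]]'

```text
time_s: 9.13
tcp_pos: [0.5941, 0.164, 0.0163]
eef_rot: [-0.0, 0.681, 0.732, 0.0]
force: [-0.8, 1.0, -0.1]
gripper_width: 0.235
grip_force: 0.0
```

```bash
python3 - <<'E'
from h import *
st();pots();spots()
E
```

```text
t 9.13 tcp [0.5941 0.164  0.0163] yaw(close) 4.1 F [-0.8  1.  -0.1] g 0.235
pots [[0.526, -0.182], [0.49, -0.042]]
side [[0.485, -0.033], [0.59, 0.227]]
```

Emit:
play_rows --steps '[[[0.1, -2.0, 0, 0, 0, 0, 2], [0.1, -3.0, 0, 0, 0, 0, 2], [0, -2.5, 2.7, 0, 0, 0, 2], [0, -2.5, 3, 0, 0, -0.117, 2], [-2.85, -2.9, 0, 0, 0, -0.117, 2], [-2.85, -2.9, 0, 0, 0, -0.117, 2], [-2.85, -2.9, 0, 0, 0, -0.117, 2], [-2.85, -2.9, 0, 0, 0, -0.117, 2], [-2.85, -2.9, 0, 0, 0, -0.117, 2], [0, 0, 0, 0, 0, -0.117, 2]]]'

```text
time_s: 10.07
tcp_pos: [0.4497, -0.0858, 0.0731]
eef_rot: [-0.0, 0.918, 0.395, -0.001]
force: [0.4, 0.5, -0.3]
gripper_width: 0.236
grip_force: 0.0
```

```bash
python3 - <<'E'
from h import *
st();pots();spots()
E
```

```text
t 10.07 tcp [ 0.4497 -0.0858  0.0731] yaw(close) -43.4 F [ 0.4  0.5 -0.3] g 0.236
pots [[0.59, 0.225], [0.526, -0.182]]
side [[0.531, -0.181], [0.491, -0.041], [0.59, 0.228]]
```

Emit:
play_rows --steps '[[[0, 0, -2.0, 0, 0, 0, 2], [0, 0, -2.0, 0, 0, 0, 2], [0, 0, -1.6, 0, 0, 0, 2], [0.6, 0.64, 0, 0, 0, 0, 2], [0.7, 0.75, 0, 0, 0, 0, 2], [0.9, 0.96, 0, 0, 0, 0, 2], [0.9, 0.96, 0, 0, 0, 0, 2], [0.9, 0.96, 0, 0, 0, 0, 2], [0.9, 0.96, 0, 0, 0, 0, 2], [0.9, 0.96, 0, 0, 0, 0, 2]]]'

```text
time_s: 11.0
tcp_pos: [0.5129, -0.0191, 0.0177]
eef_rot: [0.0, 0.916, 0.4, 0.0]
force: [-0.3, -0.5, -0.1]
gripper_width: 0.234
grip_force: 0.5
```

```bash
python3 - <<'E'
from h import *
st();pots();spots()
E
```

```text
t 11.0 tcp [ 0.5129 -0.0191  0.0177] yaw(close) -42.8 F [-0.3 -0.5 -0.1] g 0.234
pots [[0.59, 0.225], [0.526, -0.182]]
side [[0.54, 0.01], [0.59, 0.228]]
```

Emit:
play_rows --steps '[[[0.7, 0.75, 0, 0, 0, 0, 2], [0.9, 0.97, 0, 0, 0, 0, 2], [0.9, 0.97, 0, 0, 0, 0, 2], [0.9, 0.97, 0, 0, 0, 0, 2], [0.9, 0.97, 0, 0, 0, 0, 2], [0.7, 0.75, 0, 0, 0, 0, 2], [0.4, 0.42, 0, 0, 0, 0, 2], [0, 0, 0, 0, 0, 0, 2], [-0.8, -1.2, 0, 0, 0, 0, 2], [-0.8, -2.0, 0, 0, 0, 0, 2]]]'

```text
time_s: 11.93
tcp_pos: [0.5492, 0.0061, 0.0171]
eef_rot: [-0.0, 0.916, 0.401, -0.0]
force: [0.5, -0.1, 0.3]
gripper_width: 0.235
grip_force: 0.0
```

```bash
python3 - <<'E'
from h import *
st();pots();spots()
E
```

```text
t 11.93 tcp [0.5492 0.0061 0.0171] yaw(close) -42.8 F [ 0.5 -0.1  0.3] g 0.235
pots [[0.59, 0.225], [0.526, -0.182]]
side [[0.592, 0.065], [0.59, 0.228]]
```

Emit:
play_rows --steps '[[[0.6, -0.5, 0, 0, 0, 0.115, 2], [0.6, -0.1, 0, 0, 0, 0.115, 2], [0.6, 0, 0, 0, 0, 0.115, 2], [0.6, 0, 0, 0, 0, 0.115, 2], [0.6, 0, 0, 0, 0, 0.115, 2], [0.6, 0, 0, 0, 0, 0.115, 2], [0.4, 0, 0, 0, 0, 0.115, 2], [0, 0.8, 0, 0, 0, 0, 2], [0, 1.0, 0, 0, 0, 0, 2], [0, 0.5, 0, 0, 0, 0, 2]]]'

```text
time_s: 12.87
tcp_pos: [0.5893, 0.0241, 0.0172]
eef_rot: [-0.0, 0.688, 0.726, -0.0]
force: [0.3, -0.1, -0.1]
gripper_width: 0.235
grip_force: 0.0
```

Emit:
play_rows --steps '[[[0.1, 0.8, 0, 0, 0, 0, 2], [0.1, 0.8, 0, 0, 0, 0, 2], [0.1, 0.8, 0, 0, 0, 0, 2], [0.1, 0.8, 0, 0, 0, 0, 2], [0.1, 0.8, 0, 0, 0, 0, 2], [0, 0.8, 0, 0, 0, 0, 2], [0, 0.8, 0, 0, 0, 0, 2], [0, 0.8, 0, 0, 0, 0, 2], [0, 0.3, 0, 0, 0, 0, 2], [0, 0, 0, 0, 0, 0, 2]]]'

```text
time_s: 13.7
tcp_pos: [0.5946, 0.0904, 0.0173]
eef_rot: [-0.0, 0.686, 0.727, 0.0]
force: [0.2, 0.1, 1.3]
gripper_width: 0.234
grip_force: 0.0
```

```bash
python3 - <<'E'
from h import *
st();pots();spots()
E
```

```text
t 13.7 tcp [0.5946 0.0904 0.0173] yaw(close) 3.3 F [0.2 0.1 1.3] g 0.234
pots [[0.59, 0.239], [0.526, -0.182]]
side [[0.593, 0.126], [0.59, 0.228]]
```

Emit:
play_rows --steps '[[[0.1, 0.6, 0, 0, 0, 0, 2], [0.1, 0.8, 0, 0, 0, 0, 2], [0, 0.8, 0, 0, 0, 0, 2], [-0.05, 0.8, 0, 0, 0, 0, 2], [-0.05, 0.9, 0, 0, 0, 0, 2], [-0.05, 0.9, 0, 0, 0, 0, 2], [-0.05, 0.9, 0, 0, 0, 0, 2], [-0.05, 0.9, 0, 0, 0, 0, 2], [0, 0.6, 0, 0, 0, 0, 2], [0, 0, 0, 0, 0, 0, 2]]]'

```text
time_s: 14.63
tcp_pos: [0.5941, 0.163, 0.0173]
eef_rot: [-0.0, 0.686, 0.727, 0.0]
force: [0.0, -0.5, -0.3]
gripper_width: 0.233
grip_force: 0.0
```

```bash
python3 - <<'E'
from h import *
st();pots();spots()
E
```

```text
t 14.63 tcp [0.5941 0.163  0.0173] yaw(close) 3.3 F [ 0.  -0.5 -0.3] g 0.233
pots [[0.585, 0.306], [0.526, -0.182]]
side [[0.588, 0.255]]
```

Emit:
play_rows --steps '[[[0.1, -2.0, 0, 0, 0, 0, 2], [0.1, -3.0, 0, 0, 0, 0, 2], [0, -2.5, 2.7, 0, 0, 0, 2], [0, -2.5, 3, 0, 0, -0.112, 2], [-1.06, -3.75, 0, 0, 0, -0.112, 2], [-1.06, -3.75, 0, 0, 0, -0.112, 2], [-1.06, -3.75, 0, 0, 0, 0, 2], [-1.06, -3.75, 0, 0, 0, 0, 2], [-1.06, -3.75, 0, 0, 0, 0, 2], [-1.06, -3.75, 0, 0, 0, 0, 2]]]'

```text
time_s: 15.57
tcp_pos: [0.5316, -0.1655, 0.0745]
eef_rot: [0.0, 0.799, 0.602, 0.0]
force: [0.8, 1.3, 0.4]
gripper_width: 0.233
grip_force: 0.0
```

```bash
python3 - <<'E'
from h import *
st();pots();spots()
E
```

```text
t 15.57 tcp [ 0.5316 -0.1655  0.0745] yaw(close) -16.0 F [0.8 1.3 0.4] g 0.233
pots [[0.589, 0.25]]
side [[0.528, -0.18], [0.588, 0.255]]
```

Emit:
play_rows --steps '[[[-1.0, -3.6, 0, 0, 0, 0, 2], [-1.0, -3.6, 0, 0, 0, 0, 2], [0, 0, -2.0, 0, 0, 0, 2], [0, 0, -2.0, 0, 0, 0, 2], [0, 0, -1.7, 0, 0, 0, 2], [0.25, 0.8, 0, 0, 0, 0, 2], [0.3, 1.0, 0, 0, 0, 0, 2], [0.4, 1.35, 0, 0, 0, 0, 2], [0.4, 1.35, 0, 0, 0, 0, 2], [0.4, 1.35, 0, 0, 0, 0, 2]]]'

```text
time_s: 16.5
tcp_pos: [0.5311, -0.1751, 0.0185]
eef_rot: [0.001, 0.798, 0.602, 0.0]
force: [0.3, -0.9, -0.0]
gripper_width: 0.23
grip_force: 0.3
```

Emit:
play_rows --steps '[[[0.4, 1.35, 0, 0, 0, 0, 2], [0.4, 1.35, 0, 0, 0, 0, 2], [0.4, 1.35, 0, 0, 0, 0, 2], [0.4, 1.35, 0, 0, 0, 0, 2], [0.4, 1.35, 0, 0, 0, 0, 2], [0.4, 1.35, 0, 0, 0, 0, 2], [0.4, 1.35, 0, 0, 0, 0, 2], [0.4, 1.35, 0, 0, 0, 0, 2], [0.4, 1.35, 0, 0, 0, 0, 2], [0.3, 1.0, 0, 0, 0, 0, 2]]]'

```text
time_s: 17.33
tcp_pos: [0.5697, -0.0434, 0.0179]
eef_rot: [0.0, 0.798, 0.602, 0.0]
force: [0.3, -1.5, 0.3]
gripper_width: 0.236
grip_force: 0.6
```

```bash
python3 - <<'E'
from h import *
st();pots();spots()
E
```

```text
t 17.33 tcp [ 0.5697 -0.0434  0.0179] yaw(close) -15.9 F [ 0.3 -1.5  0.3] g 0.236
pots [[0.589, 0.25]]
side [[0.581, -0.007], [0.588, 0.255]]
```

Emit:
play_rows --steps '[[[0.3, 1.0, 0, 0, 0, 0.03, 2], [0.35, 1.1, 0, 0, 0, 0.037, 2], [0.35, 1.1, 0, 0, 0, 0.037, 2], [0.35, 1.1, 0, 0, 0, 0.037, 2], [0.35, 1.1, 0, 0, 0, 0.037, 2], [0.35, 1.1, 0, 0, 0, 0.037, 2], [0.35, 1.1, 0, 0, 0, 0.037, 2], [0.3, 1.0, 0, 0, 0, 0.037, 2], [0.2, 0.6, 0, 0, 0, 0.037, 2], [0, 0, 0, 0, 0, 0, 2]]]'

```text
time_s: 18.27
tcp_pos: [0.5984, 0.0482, 0.0172]
eef_rot: [-0.0, 0.689, 0.725, 0.0]
force: [-0.6, -0.1, -0.5]
gripper_width: 0.236
grip_force: 0.0
```

```bash
python3 - <<'E'
from h import *
st();pots();spots()
E
```

```text
t 18.27 tcp [0.5984 0.0482 0.0172] yaw(close) 3.0 F [-0.6 -0.1 -0.5] g 0.236
pots [[0.589, 0.249]]
side [[0.597, 0.084], [0.588, 0.255]]
```

Emit:
play_rows --steps '[[[0, 0.8, 0, 0, 0, 0, 2], [0, 1.0, 0, 0, 0, 0, 2], [-0.05, 1.0, 0, 0, 0, 0, 2], [-0.05, 1.0, 0, 0, 0, 0, 2], [0, 0.9, 0, 0, 0, 0, 2], [-0.05, 0.8, 0, 0, 0, 0, 2], [-0.05, 0.8, 0, 0, 0, 0, 2], [-0.05, 0.8, 0, 0, 0, 0, 2], [-0.05, 0.8, 0, 0, 0, 0, 2], [-0.05, 0.8, 0, 0, 0, 0, 2]]]'

```text
time_s: 19.2
tcp_pos: [0.5945, 0.1342, 0.0173]
eef_rot: [0.0, 0.69, 0.723, -0.0]
force: [0.7, -2.2, -0.7]
gripper_width: 0.233
grip_force: 1.0
```

Emit:
play_rows --steps '[[[-0.05, 0.8, 0, 0, 0, 0, 2], [-0.05, 0.8, 0, 0, 0, 0, 2], [-0.05, 0.8, 0, 0, 0, 0, 2], [0, 0.6, 0, 0, 0, 0, 2], [0, 0.3, 0, 0, 0, 0, 2], [0, 0, 0, 0, 0, 0, 2], [0.1, -2.0, 0, 0, 0, 0, 2], [0.1, -3.0, 0, 0, 0, 0, 2], [0.1, -3.0, 2, 0, 0, 0, 1], [0, -3.0, 2.5, 0, 0, 0, 0]]]'

```text
time_s: 20.03
tcp_pos: [0.5949, 0.0553, 0.061]
eef_rot: [-0.001, 0.69, 0.724, -0.001]
force: [0.7, -0.2, 1.1]
gripper_width: 0.006
grip_force: 0.0
```

```bash
python3 - <<'E'
from h import *
st();im=pots();s=spots()
a=cv2.resize(im[100:220,100:320],None,fx=3,fy=3)
b=cv2.resize(s[190:400,150:400],None,fx=1.7,fy=1.7); cv2.imwrite("pics/p4t.png",np.hstack([cv2.resize(im[100:220,100:300],(400,240)),cv2.resize(s[200:400,150:400],(400,320))[:240] if 0 else cv2.resize(s[200:400,150:400],(300,240))]))
for ce,t in blobs(im,'blue',40): print(ce,t)
for ce,t in blobs(s,'blue',40): print('s',ce,t)
E
```

```text
t 20.03 tcp [0.5949 0.0553 0.061 ] yaw(close) 2.7 F [ 0.7 -0.2  1.1] g 0.006
pots [[0.587, 0.279]]
side [[0.586, 0.29]]
[171.72296296 163.00296296] [ 129  151   86   25 1350]
s [227.21562659 328.3500761 ] [ 201  281   52   94 1971]
s [217.06976744 376.93023256] [206 372  20   8  43]
```

View pics/p4t.png

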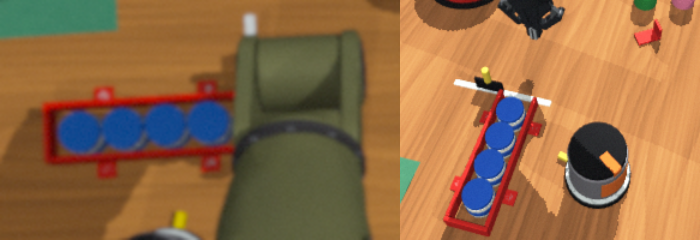

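All four pots stand in single file in the lane, at x 60–230, y 105–150 in the left half of the picture. Now the gate.

Emit:
play_rows --steps '[[[0, 0, 2, 0, 0, 0, 0], [0, 0, 2, 0, 0, 0, 0], [2.75, 2.4, 0, 0, 0, 0, 0], [2.75, 2.4, 0, 0, 0, 0, 0], [2.75, 2.4, 0, 0, 0, 0, 0], [2.75, 2.4, 0, 0, 0, 0, 0], [0, 0, -1.8, 0, 0, 0, 0], [0, 0, -1.8, 0, 0, 0, 0], [0, 0, -1.7, 0, 0, 0, 0], [0, 0, 0, 0, 0, 0, 0]]]'

```text
time_s: 20.97
tcp_pos: [0.7041, 0.1528, 0.0445]
eef_rot: [-0.002, 0.69, 0.724, -0.003]
force: [-0.2, -0.2, 0.2]
gripper_width: -0.005
grip_force: 0.0
```

```bash
python3 - <<'E'
from h import *
st();s=grab_frame("side"); print([(c.round(1),t) for c,t in blobs(s,'yellow')])
E
```

```text
t 20.97 tcp [0.7041 0.1528 0.0445] yaw(close) 2.7 F [-0.2 -0.2  0.2] g -0.005
[(array([221.4, 263. ]), array([218, 256,   8,  14,  60], dtype=int32)), (array([285.2, 332.1]), array([282, 330,   8,   5,  18], dtype=int32))]
```

Emit:
play_rows --steps '[[[-0.8, -0.05, 0, 0, 0, 0, 0], [-1.0, -0.05, 0, 0, 0, 0, 0], [-1.0, -0.05, 0, 0, 0, 0, 0], [-1.0, -0.05, 0, 0, 0, 0, 0], [-1.0, -0.05, 0, 0, 0, 0, 0], [-1.0, -0.05, 0, 0, 0, 0, 0], [-1.0, -0.05, 0, 0, 0, 0, 0], [-0.8, 0, 0, 0, 0, 0, 0], [-0.3, 0, 0, 0, 0, 0, 0], [-0.3, 0, 0, 0, 0, 0, 0]]]'

```text
time_s: 21.85
tcp_pos: [0.6247, 0.1492, 0.0508]
eef_rot: [0.001, 0.69, 0.723, 0.001]
force: [2.2, -0.5, 0.9]
gripper_width: 0.0
grip_force: 0.8
```

Emit:
play_rows --steps '[[[-0.2, 0, 0, 0, 0, 0, 0], [-0.2, 0, 0, 0, 0, 0, 0], [-0.1, 0, 0, 0, 0, 0, 0]]]'

```text
time_s: 22.1
tcp_pos: [0.6192, 0.1491, 0.0495]
eef_rot: [0.0, 0.69, 0.724, 0.0]
force: [1.2, -0.3, 1.8]
gripper_width: 0.001
grip_force: 0.8
```

Emit:
play_rows --steps '[[[-0.15, 0, 0, 0, 0, 0, 0], [-0.15, 0, 0, 0, 0, 0, 0], [-0.15, 0, 0, 0, 0, 0, 0], [0, 0, 0, 0, 0, 0, 0]]]'

```text
time_s: 22.43
tcp_pos: [0.6152, 0.149, 0.0494]
eef_rot: [0.001, 0.69, 0.723, 0.001]
force: [7.3, -0.6, -1.6]
gripper_width: -0.001
grip_force: 3.8
```

```bash
python3 - <<'E'
from h import *
st()
E
```

```text
t 22.43 tcp [0.6152 0.149  0.0494] yaw(close) 2.7 F [ 7.3 -0.6 -1.6] g -0.001
```

The force jump at TCP x=0.615 matches the shut stop. I back off and go over the grey jar.

Emit:
play_rows --steps '[[[-0.1, 0, 0, 0, 0, 0, 0], [1.2, 0, 0, 0, 0, 0, 0], [0.3, 0, 3, 0, 0, 0.12, 0], [0, 0, 3.5, 0, 0, 0.12, 0], [0, 0, 3.5, 0, 0, 0.12, 0], [-3.2, 1.47, 0, 0, 0, 0.12, 0], [-3.2, 1.47, 0, 0, 0, 0.12, 0], [-3.2, 1.47, 0, 0, 0, 0.12, 0], [-3.2, 1.47, 0, 0, 0, 0.12, 0], [-3.2, 1.47, 0, 0, 0, 0.12, 0]]]'

```text
time_s: 23.27
tcp_pos: [0.4666, 0.2229, 0.149]
eef_rot: [-0.0, 0.275, 0.961, -0.0]
force: [0.7, 0.7, 0.5]
gripper_width: 0.001
grip_force: 0.0
```

```bash
python3 - <<'E'
from h import *
st(); s=grab_frame("side"); im=grab_frame("top"); cv2.imwrite("pics/g.png",cv2.resize(s[220:400,160:420],None,fx=3,fy=3))
o=np.array([.590,.279]); d=np.array([-.041,.999])
print([(c.round(1),t) for c,t in blobs(s,'yellow')], proj("side",[*(o-d*.128),.055]),proj("side",[*(o-d*.128),.074]))
print(monitor.state()["qpos"].round(2))
E
```

```text
t 23.27 tcp [0.4666 0.2229 0.149 ] yaw(close) 58.0 F [0.7 0.7 0.5] g 0.001
[(array([247.8, 268.9]), array([244, 262,   8,  13,  60], dtype=int32)), (array([285.2, 332.1]), array([282, 330,   8,   5,  18], dtype=int32))] [248.3702912  267.91016592] [247.36388502 263.43111138]
[ 0.38  0.31  1.71  0.    1.12 -0.64]
```

View pics/g.png

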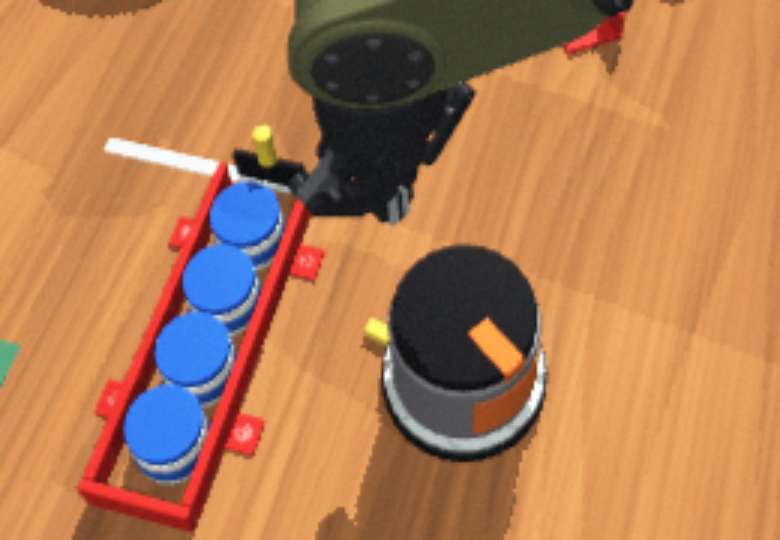

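The gate is shut, with the knob at (263,145) in the crop centred on the mouth and four pots behind it. Now the grey jar.

Emit:
play_rows --steps '[[[-1.4, 0.7, 0, 0, 0, 0.06, 0], [-1.4, 0.7, 0, 0, 0, 0.06, 0], [0, 0, -1.5, 0, 0, 0, 0], [0, 0, -1.5, 0, 0, 0, 0], [0, 0, 0, 0, 0, 0, 0], [0, 0, -0.3, 0, 0, 0, 0], [0, 0, -0.2, 0, 0, 0, 0], [0, 0, 0, 0, 0, 0, 0]]]'

```text
time_s: 24.03
tcp_pos: [0.4409, 0.2365, 0.1145]
eef_rot: [0.0, 0.22, 0.975, 0.0]
force: [-0.1, -0.4, -0.3]
gripper_width: 0.003
grip_force: 0.0
```

Emit:
play_rows --steps '[[[0, 0, -0.1, 0, 0, 0, 0], [0, 0, 0, 0, 0, 0, 0]]]'

```text
time_s: 24.2
tcp_pos: [0.4408, 0.2366, 0.1136]
eef_rot: [0.0, 0.22, 0.975, 0.0]
force: [0.6, -0.4, 0.0]
gripper_width: -0.005
grip_force: 0.0
```

Emit:
play_rows --steps '[[[0, 0, -0.15, 0, 0, 0, 0], [0, 0, -0.1, 0, 0, 0, 0], [0, 0, 0, 0, 0, 0, 0]]]'

```text
time_s: 24.45
tcp_pos: [0.4413, 0.237, 0.1119]
eef_rot: [0.001, 0.22, 0.975, 0.001]
force: [-2.0, 0.4, 10.2]
gripper_width: 0.001
grip_force: 5.3
```

```bash
cat >> h.py <<'E'
def arc(C,p,deg,n,z0=0,show=None):
    d=np.array(p)-C; a=np.radians(np.linspace(0,deg,n+1)); P=np.array([[np.cos(t)*d[0]-np.sin(t)*d[1],np.sin(t)*d[0]+np.cos(t)*d[1]] for t in a])*100
    r=np.diff(P.round(2),axis=0).round(2); rz=round(np.radians(deg)/n,3)
    print('[['+', '.join(f'[{x:g}, {y:g}, 0, 0, 0, {rz}, 0]' for x,y in r)+']]')
E
python3 -c "
from h import *
arc(np.array([.4091,.2568]),[.4413,.237],-158,24)"
```

```text
[[[-0.25, -0.36, 0, 0, 0, -0.115, 0], [-0.29, -0.32, 0, 0, 0, -0.115, 0], [-0.32, -0.29, 0, 0, 0, -0.115, 0], [-0.35, -0.25, 0, 0, 0, -0.115, 0], [-0.38, -0.21, 0, 0, 0, -0.115, 0], [-0.4, -0.17, 0, 0, 0, -0.115, 0], [-0.42, -0.11, 0, 0, 0, -0.115, 0], [-0.43, -0.07, 0, 0, 0, -0.115, 0], [-0.44, -0.02, 0, 0, 0, -0.115, 0], [-0.43, 0.03, 0, 0, 0, -0.115, 0], [-0.42, 0.08, 0, 0, 0, -0.115, 0], [-0.42, 0.13, 0, 0, 0, -0.115, 0], [-0.4, 0.18, 0, 0, 0, -0.115, 0], [-0.37, 0.22, 0, 0, 0, -0.115, 0], [-0.35, 0.26, 0, 0, 0, -0.115, 0], [-0.31, 0.3, 0, 0, 0, -0.115, 0], [-0.28, 0.33, 0, 0, 0, -0.115, 0], [-0.24, 0.36, 0, 0, 0, -0.115, 0], [-0.19, 0.39, 0, 0, 0, -0.115, 0], [-0.15, 0.41, 0, 0, 0, -0.115, 0], [-0.1, 0.42, 0, 0, 0, -0.115, 0], [-0.05, 0.43, 0, 0, 0, -0.115, 0], [0, 0.44, 0, 0, 0, -0.115, 0], [0.04, 0.43, 0, 0, 0, -0.115, 0]]]
```

Emit:
play_rows --steps '[[[-0.25, -0.36, 0.03, 0, 0, -0.115, 0], [-0.29, -0.32, 0, 0, 0, -0.115, 0], [-0.32, -0.29, 0, 0, 0, -0.115, 0], [-0.35, -0.25, 0, 0, 0, -0.115, 0], [-0.38, -0.21, 0, 0, 0, -0.115, 0], [-0.4, -0.17, 0, 0, 0, -0.115, 0], [-0.42, -0.11, 0, 0, 0, -0.115, 0], [-0.43, -0.07, 0, 0, 0, -0.115, 0]]]'

```text
time_s: 25.12
tcp_pos: [0.4128, 0.2186, 0.112]
eef_rot: [0.001, 0.632, 0.775, 0.001]
force: [0.7, -4.0, 7.9]
gripper_width: 0.002
grip_force: 4.1
```

```bash
python3 - <<'E'
from h import *
st(); s=grab_frame("side"); print([(c.round(1),t[4],ray("side",c,.112).round(4)) for c,t in blobs(s,'orange',15)])
E
```

```text
t 25.12 tcp [0.4128 0.2186 0.112 ] yaw(close) 11.5 F [ 0.7 -4.   7.9] g 0.002
[]
```

Emit:
play_rows --steps '[[[-0.44, -0.02, 0, 0, 0, -0.115, 0], [-0.43, 0.03, 0, 0, 0, -0.115, 0], [-0.42, 0.08, 0, 0, 0, -0.115, 0], [-0.42, 0.13, 0, 0, 0, -0.115, 0], [-0.4, 0.18, 0, 0, 0, -0.115, 0], [-0.37, 0.22, 0, 0, 0, -0.115, 0], [-0.35, 0.26, 0, 0, 0, -0.115, 0], [-0.31, 0.3, 0, 0, 0, -0.115, 0]]]'

```text
time_s: 25.83
tcp_pos: [0.3806, 0.2302, 0.112]
eef_rot: [0.0, 0.911, 0.413, -0.0]
force: [-7.1, -7.9, 15.6]
gripper_width: 0.0
grip_force: 7.8
```

Emit:
play_rows --steps '[[[-0.28, 0.33, 0, 0, 0, -0.115, 0], [-0.24, 0.36, 0, 0, 0, -0.115, 0], [-0.19, 0.39, 0, 0, 0, -0.115, 0], [-0.15, 0.41, 0, 0, 0, -0.115, 0], [-0.1, 0.42, 0, 0, 0, -0.115, 0], [-0.05, 0.43, 0, 0, 0, -0.115, 0], [0, 0.44, 0, 0, 0, -0.115, 0], [0.04, 0.43, 0, 0, 0, -0.115, 0], [0, 0, 0, 0, 0, 0, 0]]]'

```text
time_s: 26.58
tcp_pos: [0.3709, 0.2636, 0.112]
eef_rot: [-0.001, 0.999, -0.035, 0.0]
force: [-7.3, 1.9, 14.8]
gripper_width: -0.003
grip_force: 7.1
```

```bash
python3 - <<'E'
from h import *
st(); print(monitor.state()["qpos"].round(2)); s=grab_frame("side"); im=grab_frame("top"); cv2.imwrite("pics/b2.png",np.hstack([cv2.resize(s[250:400,220:380],None,fx=2.4,fy=2.4),cv2.resize(im[180:330,100:260],None,fx=2.4,fy=2.4)]))
E
```

```text
t 26.58 tcp [0.3709 0.2636 0.112 ] yaw(close) 86.0 F [-7.3  1.9 14.8] g -0.003
[0.54 0.24 1.91 0.   1.   2.18]
```

View pics/b2.png

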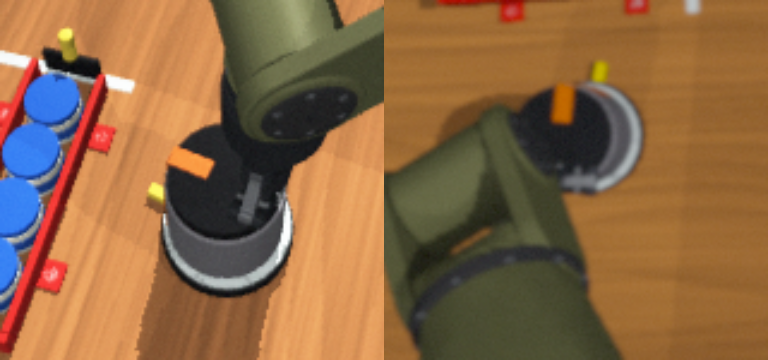

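The tongue has come round beside the pointer, but not quite far enough. I lift and measure.

Emit:
play_rows --steps '[[[0, 0, 0.5, 0, 0, 0, 0], [0, 0, 1.5, 0, 0, 0, 0], [-2, -1, 2, 0, 0, 0, 0], [-2, -1.5, 0.5, 0, 0, 0, 0], [-2, -1.5, 0, 0, 0, 0, 0], [0, 0, 0, 0, 0, 0, 0]]]'

```text
time_s: 27.18
tcp_pos: [0.3087, 0.2211, 0.1563]
eef_rot: [0.0, 1.0, -0.031, -0.0]
force: [-0.1, 0.2, -0.4]
gripper_width: -0.001
grip_force: 0.0
```

```bash
cat >> h.py <<'E'
def ang(c,C,seed,amin=40):
    for n in("top","side"):
        im=grab_frame(n); u0=proj(n,[*C,.112]); bs=[b for b in blobs(im,c,15) if np.hypot(*(b[0]-u0))<22]
        for b in bs:
            L=ray(n,b[0],.112)[:2]-C; print(n,'label deg',np.degrees(np.arctan2(L[1],L[0])).round(1),'r',np.hypot(*L).round(4),b[1][4])
        if n=="top" and bs:
            try: print('full',jar(im,c,u0))
            except Exception as e: print(e)
E
python3 - <<'E'
from h import *
st(); ang('orange',np.array([.4091,.2568]),None)
E
```

```text
t 27.18 tcp [0.3087 0.2211 0.1563] yaw(close) 86.4 F [-0.1  0.2 -0.4] g -0.001
top label deg -3.2 r 0.0305 96
full [array([0.40936461, 0.25660688]), np.float64(-2.876078970332436), 20.402305603027344, np.float64(0.03024477293825347), np.float64(-11.497035001754993), np.float64(0.06674984121238157)]
```

Emit:
play_rows --steps '[[[2.1, 1.4, 0, 0, 0, 0, 0], [2.1, 1.4, 0, 0, 0, 0, 0], [2.0, 1.4, 0, 0, 0, 0, 0], [0, 0, -2, 0, 0, 0, 0], [0, 0, -2, 0, 0, 0, 0], [0, 0, -0.2, 0, 0, 0, 0], [0, 0, -0.15, 0, 0, 0, 0], [0, 0, -0.1, 0, 0, 0, 0], [0, 0, 0, 0, 0, 0, 0]]]'

```text
time_s: 28.03
tcp_pos: [0.3736, 0.2651, 0.112]
eef_rot: [-0.0, 1.0, -0.031, 0.0]
force: [0.0, 1.2, 1.7]
gripper_width: -0.001
grip_force: 1.3
```

```bash
python3 -c "
from h import *
st()
arc(np.array([.4093,.2567]),monitor.state()['tcp_pos'][:2],-9,3)
im=grab_frame('side'); hsv=cv2.cvtColor(im,cv2.COLOR_BGR2HSV); u=proj('side',[.409+.03,.2567-.002,.112]).round().astype(int); print(u,hsv[u[1]-2:u[1]+3:2,u[0]-4:u[0]+5:4])"
```

```text
t 28.03 tcp [0.3736 0.2651 0.112 ] yaw(close) 86.4 F [0.  1.2 1.7] g -0.001
[[[0.05, 0.19, 0, 0, 0, -0.052, 0], [0.06, 0.18, 0, 0, 0, -0.052, 0], [0.07, 0.18, 0, 0, 0, -0.052, 0]]]
[300 317] [[[ 14 188 250]
  [ 15 179 253]
  [ 12 194 220]]

 [[ 15 186 250]
  [ 14 185 251]
  [ 15 179 253]]

 [[ 14 188 250]
  [ 14 187 250]
  [ 14 186 251]]]
```

Emit:
play_rows --steps '[[[0, 0, -0.05, 0, 0, 0, 0], [0.05, 0.19, 0, 0, 0, -0.052, 0], [0.06, 0.18, 0, 0, 0, -0.052, 0], [0.07, 0.18, 0, 0, 0, -0.052, 0], [0, 0, 0, 0, 0, 0, 0], [0, 0, 0.5, 0, 0, 0, 0], [0, 0, 1.5, 0, 0, 0, 0], [-2, -1.5, 2, 0, 0, 0.1, 0], [-2, -2.5, 0.5, 0, 0, 0.1, 0], [-2, -2.5, 0, 0, 0, 0.1, 0]]]'

```text
time_s: 28.92
tcp_pos: [0.3147, 0.2049, 0.1572]
eef_rot: [-0.0, 0.999, 0.044, 0.001]
force: [-0.5, 0.2, 0.8]
gripper_width: -0.005
grip_force: 0.0
```

```bash
sed -i "s/R_={/R_={'sor':[(9,165,190),(17,215,255)],'sred':[(0,150,120),(6,255,255)],/" h.py; cat >> h.py <<'E'
def full(c,sc,C):
    # average several frames; independent estimate from both cameras with hull-free circle fits
    for n,col in(("top",c),("side",sc)):
        im=grab_frame(n); u0=proj(n,[*C,.112]); m=cv2.inRange(cv2.cvtColor(im,cv2.COLOR_BGR2HSV),*R_[col])
        bs=[b for b in blobs(im,col,20) if np.hypot(*(b[0]-u0))<28]
        y=[b for b in blobs(im,'yellow',8)if np.hypot(*(b[0]-u0))<60]
        for b in bs: L=ray(n,b[0],.112)[:2]-C; print(n,'label',np.degrees(np.arctan2(L[1],L[0])).round(1),np.hypot(*L).round(4),b[1].tolist())
        for b in y:
            P=ray(n,b[0],.014)[:2]-C; print(n,'pointer',np.degrees(np.arctan2(P[1],P[0])).round(1),np.hypot(*P).round(4),b[1].tolist())
        cv2.imwrite(f"pics/f_{n}.png",im)
E
python3 - <<'E'
from h import *
st(); C=np.array([.4093,.2567]); full('orange','sor',C); print(jar(cv2.imread('pics/f_top.png'),'orange',proj('top',[*C,.112])))
E
```

```text
t 28.92 tcp [0.3147 0.2049 0.1572] yaw(close) -85.0 F [-0.5  0.2  0.8] g -0.005
top label -14.1 0.0305 [173, 216, 9, 15, 93]
top pointer -11.3 0.0668 [186, 205, 8, 9, 53]
side label -13.3 0.031 [291, 308, 19, 15, 146]
side pointer -5.4 0.0675 [282, 326, 7, 9, 25]
[array([0.4081026 , 0.25564325]), np.float64(-11.71961878128876), 20.438793182373047, np.float64(0.03146014527774095), np.float64(-10.631578570443846), np.float64(0.06776592905462912)]
```

```bash
python3 - <<'E'
from h import *
t=cv2.imread('pics/f_top.png');s=cv2.imread('pics/f_side.png')
t=cv2.resize(t[195:265,140:220],None,fx=5,fy=5,interpolation=2);s=cv2.resize(s[290:385,265:360],(368,350),interpolation=2);cv2.imwrite('pics/fb.png',np.hstack([t,s]))
E
```

```text
(no output)
```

View pics/fb.png

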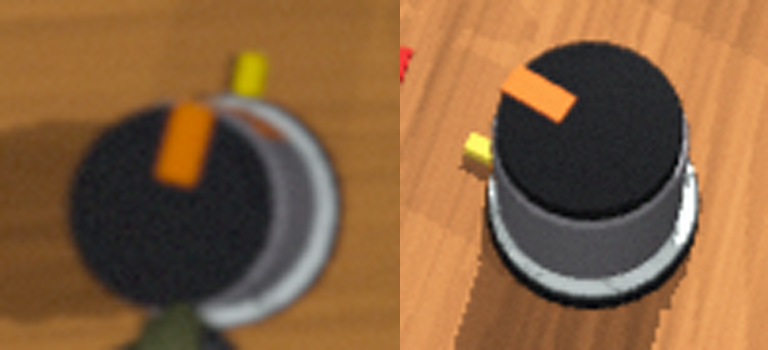

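The top view shows the orange tongue (185,145) parallel to and aligned with the pointer (250,75) within about 2°. Now the white jar.

Emit:
play_rows --steps '[[[1.2, -3.7, 0, 0, 0, -0.12, 0], [1.2, -3.7, 0, 0, 0, -0.12, 0], [1.2, -3.7, 0, 0, 0, -0.12, 0], [1.2, -3.7, 0, 0, 0, -0.12, 0], [1.2, -3.7, 0, 0, 0, -0.12, 0], [1.2, -3.7, 0, 0, 0, 0, 0], [1.2, -3.7, 0, 0, 0, 0, 0], [1.2, -3.7, 0, 0, 0, 0, 0], [1.2, -3.7, 0, 0, 0, 0, 0], [1.2, -3.7, 0, 0, 0, 0, 0]]]'

```text
time_s: 29.85
tcp_pos: [0.4355, -0.1671, 0.1562]
eef_rot: [0.0, 0.966, -0.257, 0.0]
force: [-0.2, 0.5, 0.0]
gripper_width: -0.002
grip_force: 0.0
```

```bash
python3 - <<'E'
from h import *
st(); print(monitor.state()["qpos"].round(2)); C=np.array([.4093,.2567]); full('orange','sor',C); print(jar(cv2.imread('pics/f_top.png'),'orange',proj('top',[*C,.112])))
E
```

```text
t 29.85 tcp [ 0.4355 -0.1671  0.1562] yaw(close) 60.2 F [-0.2  0.5  0. ] g -0.002
[-0.45  0.2   1.84 -0.    1.11  1.65]
top label -13.7 0.0306 [172, 216, 10, 15, 97]
top pointer -11.4 0.0673 [186, 205, 8, 9, 52]
side label -13.3 0.0309 [291, 308, 19, 15, 145]
side pointer -3.8 0.0654 [282, 330, 7, 5, 19]
[array([0.41051397, 0.25299879]), np.float64(-7.080695430339742), 21.810970306396484, np.float64(0.028705030770942545), np.float64(-8.858973403363613), np.float64(0.06542304880382491)]
```

Emit:
play_rows --steps '[[[1.07, -3.44, 0, 0, 0, 0, 0], [1.07, -3.44, 0, 0, 0, 0, 0], [1.07, -3.44, 0, 0, 0, 0, 0], [1.07, -3.44, 0, 0, 0, 0, 0], [1.07, -3.44, 0, 0, 0, 0, 0], [0, 0, -2, 0, 0, 0, 0], [0, 0, -2, 0, 0, 0, 0], [0, 0, -0.2, 0, 0, 0, 0], [0, 0, -0.15, 0, 0, 0, 0], [0, 0, 0, 0, 0, 0, 0]]]'

```text
time_s: 30.78
tcp_pos: [0.4887, -0.3364, 0.1125]
eef_rot: [-0.0, 0.967, -0.256, -0.0]
force: [-0.1, 0.7, -0.0]
gripper_width: 0.005
grip_force: 0.0
```

Emit:
play_rows --steps '[[[0, 0, -0.1, 0, 0, 0, 0], [0, 0, -0.05, 0, 0, 0, 0], [0, 0, 0, 0, 0, 0, 0]]]'

```text
time_s: 31.03
tcp_pos: [0.4888, -0.3368, 0.112]
eef_rot: [0.0, 0.967, -0.256, 0.001]
force: [-0.4, 0.0, 5.8]
gripper_width: -0.0
grip_force: 2.6
```

```bash
python3 -c "
from h import *
st(); print(monitor.state()['qpos'].round(2))
arc(np.array([.4546,-.3495]),monitor.state()['tcp_pos'][:2],191,29)"
```

```text
t 31.03 tcp [ 0.4888 -0.3368  0.112 ] yaw(close) 60.3 F [-0.4  0.   5.8] g -0.0
[-0.66  0.51  1.51  0.    1.11  1.42]
[[[-0.16, 0.39, 0, 0, 0, 0.115, 0], [-0.22, 0.36, 0, 0, 0, 0.115, 0], [-0.25, 0.34, 0, 0, 0, 0.115, 0], [-0.29, 0.3, 0, 0, 0, 0.115, 0], [-0.32, 0.27, 0, 0, 0, 0.115, 0], [-0.35, 0.23, 0, 0, 0, 0.115, 0], [-0.37, 0.19, 0, 0, 0, 0.115, 0], [-0.4, 0.15, 0, 0, 0, 0.115, 0], [-0.41, 0.09, 0, 0, 0, 0.115, 0], [-0.41, 0.06, 0, 0, 0, 0.115, 0], [-0.42, 0, 0, 0, 0, 0.115, 0], [-0.42, -0.05, 0, 0, 0, 0.115, 0], [-0.41, -0.09, 0, 0, 0, 0.115, 0], [-0.39, -0.14, 0, 0, 0, 0.115, 0], [-0.38, -0.18, 0, 0, 0, 0.115, 0], [-0.36, -0.23, 0, 0, 0, 0.115, 0], [-0.32, -0.26, 0, 0, 0, 0.115, 0], [-0.3, -0.3, 0, 0, 0, 0.115, 0], [-0.25, -0.33, 0, 0, 0, 0.115, 0], [-0.22, -0.36, 0, 0, 0, 0.115, 0], [-0.17, -0.38, 0, 0, 0, 0.115, 0], [-0.13, -0.4, 0, 0, 0, 0.115, 0], [-0.09, -0.41, 0, 0, 0, 0.115, 0], [-0.03, -0.42, 0, 0, 0, 0.115, 0], [0.01, -0.42, 0, 0, 0, 0.115, 0], [0.06, -0.42, 0, 0, 0, 0.115, 0], [0.11, -0.4, 0, 0, 0, 0.115, 0], [0.15, -0.39, 0, 0, 0, 0.115, 0], [0.2, -0.37, 0, 0, 0, 0.115, 0]]]
```

Emit:
play_rows --steps '[[[-0.16, 0.39, 0, 0, 0, 0.115, 0], [-0.22, 0.36, 0, 0, 0, 0.115, 0], [-0.25, 0.34, 0, 0, 0, 0.115, 0], [-0.29, 0.3, 0, 0, 0, 0.115, 0], [-0.32, 0.27, 0, 0, 0, 0.115, 0], [-0.35, 0.23, 0, 0, 0, 0.115, 0], [-0.37, 0.19, 0, 0, 0, 0.115, 0], [-0.4, 0.15, 0, 0, 0, 0.115, 0], [-0.41, 0.09, 0, 0, 0, 0.115, 0], [-0.41, 0.06, 0, 0, 0, 0.115, 0]]]'

```text
time_s: 31.87
tcp_pos: [0.4569, -0.313, 0.112]
eef_rot: [0.001, 0.95, 0.313, 0.0]
force: [0.9, -0.5, 4.9]
gripper_width: 0.0
grip_force: 2.2
```

Emit:
play_rows --steps '[[[-0.42, 0, 0, 0, 0, 0.115, 0], [-0.42, -0.05, 0, 0, 0, 0.115, 0], [-0.41, -0.09, 0, 0, 0, 0.115, 0], [-0.39, -0.14, 0, 0, 0, 0.115, 0], [-0.38, -0.18, 0, 0, 0, 0.115, 0], [-0.36, -0.23, 0, 0, 0, 0.115, 0], [-0.32, -0.26, 0, 0, 0, 0.115, 0], [-0.3, -0.3, 0, 0, 0, 0.115, 0], [-0.25, -0.33, 0, 0, 0, 0.115, 0], [-0.22, -0.36, 0, 0, 0, 0.115, 0]]]'

```text
time_s: 32.7
tcp_pos: [0.4216, -0.3321, 0.112]
eef_rot: [-0.0, 0.626, 0.779, -0.0]
force: [-5.8, 4.2, 10.2]
gripper_width: -0.002
grip_force: 5.1
```

Emit:
play_rows --steps '[[[-0.17, -0.38, 0, 0, 0, 0.115, 0], [-0.13, -0.4, 0, 0, 0, 0.115, 0], [-0.09, -0.41, 0, 0, 0, 0.115, 0], [-0.03, -0.42, 0, 0, 0, 0.115, 0], [0.01, -0.42, 0, 0, 0, 0.115, 0], [0.06, -0.42, 0, 0, 0, 0.115, 0], [0.11, -0.4, 0, 0, 0, 0.115, 0], [0.15, -0.39, 0, 0, 0, 0.115, 0], [0.2, -0.37, 0, 0, 0, 0.115, 0], [0, 0, 0, 0, 0, 0, 0]]]'

```text
time_s: 33.53
tcp_pos: [0.4233, -0.3693, 0.112]
eef_rot: [0.0, 0.158, 0.987, -0.001]
force: [-3.9, -1.7, 8.9]
gripper_width: 0.001
grip_force: 4.2
```

Emit:
play_rows --steps '[[[0, 0, 0.5, 0, 0, 0, 0], [0, 0, 2, 0, 0, 0, 0], [-2, -2, 2, 0, 0, 0, 0], [-2, -2, 0, 0, 0, 0, 0], [-2, -2, 0, 0, 0, 0, 0]]]'

```text
time_s: 33.95
tcp_pos: [0.3628, -0.429, 0.1577]
eef_rot: [0.001, 0.162, 0.987, -0.001]
force: [-0.7, 0.2, -0.3]
gripper_width: -0.003
grip_force: 0.0
```

```bash
python3 - <<'E'
from h import *
st(); print(monitor.state()["qpos"].round(2)); C=np.array([.4546,-.3495]); full('red','sred',C); print(jar(cv2.imread('pics/f_top.png'),'red',proj('top',[*C,.112])))
E
```

```text
t 33.95 tcp [ 0.3628 -0.429   0.1577] yaw(close) 71.3 F [-0.7  0.2 -0.3] g -0.003
[-0.93  0.39  1.57  0.    1.17 -2.18]
top label 18.0 0.0282 [428, 191, 11, 15, 105]
top pointer 27.4 0.0677 [411, 184, 8, 9, 49]
side label 17.1 0.0315 [343, 120, 14, 7, 62]
side label 72.3 0.0905 [341, 131, 6, 18, 57]
side pointer 34.3 0.0711 [332, 150, 8, 5, 20]
[array([ 0.45379955, -0.34909432]), np.float64(16.76332075824309), 19.235483169555664, np.float64(0.028879688140926108), np.float64(27.141990912033513), np.float64(0.06829856342665892)]
```

Emit:
play_rows --steps '[[[2, 2, 0, 0, 0, 0, 0], [2, 2, 0, 0, 0, 0, 0], [2, 2, 0, 0, 0, 0, 0], [0, 0, -2, 0, 0, 0, 0], [0, 0, -2, 0, 0, 0, 0], [0, 0, -0.3, 0, 0, 0, 0], [0, 0, -0.2, 0, 0, 0, 0], [0, 0, -0.1, 0, 0, 0, 0], [0, 0, 0, 0, 0, 0, 0]]]'

```text
time_s: 34.8
tcp_pos: [0.424, -0.3685, 0.112]
eef_rot: [0.001, 0.162, 0.987, -0.001]
force: [1.1, 0.9, 11.2]
gripper_width: 0.006
grip_force: 5.4
```

```bash
python3 -c "
from h import *
st(); 
arc(np.array([.4546,-.3495]),monitor.state()['tcp_pos'][:2],10.5,3)"
```

```text
t 34.8 tcp [ 0.424  -0.3685  0.112 ] yaw(close) 71.3 F [ 1.1  0.9 11.2] g 0.006
[[[0.13, -0.18, 0, 0, 0, 0.061, 0], [0.13, -0.18, 0, 0, 0, 0.061, 0], [0.14, -0.17, 0, 0, 0, 0.061, 0]]]
```

Emit:
play_rows --steps '[[[0.13, -0.18, 0, 0, 0, 0.061, 0], [0.13, -0.18, 0, 0, 0, 0.061, 0], [0.14, -0.17, 0, 0, 0, 0.061, 0], [0, 0, 0, 0, 0, 0, 0], [0, 0, 0.5, 0, 0, 0, 0], [0, 0, 2, 0, 0, 0, 0], [-2.5, -2, 2, 0, 0, -0.1, 0], [-2.5, -2, 0, 0, 0, -0.1, 0], [-2.5, -2, 0, 0, 0, -0.1, 0], [-1, -1, 2, 0, 0, 0, 0]]]'

```text
time_s: 35.63
tcp_pos: [0.3389, -0.4439, 0.1729]
eef_rot: [-0.002, 0.224, 0.975, 0.002]
force: [-0.2, 1.1, -0.8]
gripper_width: -0.0
grip_force: 0.0
```

```bash
python3 - <<'E'
from h import *
st(); print(monitor.state()["qpos"].round(2)); C=np.array([.4544,-.3494]); full('red','sred',C); im=cv2.imread('pics/f_top.png'); print(jar(im,'red',proj('top',[*C,.112])))
C=np.array([.4093,.2567]);full('orange','sor',C)
cv2.imwrite('pics/end.png',np.hstack([cv2.resize(im[170:250,390:480],None,fx=4,fy=4,interpolation=2),cv2.resize(im[100:270,110:330],(414,320))]))
E
```

```text
t 35.63 tcp [ 0.3389 -0.4439  0.1729] yaw(close) 64.1 F [-0.2  1.1 -0.8] g -0.0
[-0.98  0.38  1.56 -0.    1.21 -2.1 ]
top label 31.8 0.0282 [424, 193, 14, 14, 107]
top pointer 27.3 0.0681 [410, 184, 9, 9, 50]
side label 30.5 0.0322 [343, 121, 14, 8, 61]
side label 76.1 0.0933 [341, 131, 9, 20, 98]
side pointer 34.2 0.0711 [332, 150, 8, 5, 20]
[array([ 0.45397473, -0.34984876]), np.float64(32.08836497365841), 19.01308250427246, np.float64(0.028822655417812305), np.float64(27.877286413471378), np.float64(0.06868502811480531)]
top label -13.6 0.0304 [172, 216, 10, 15, 98]
top pointer -11.3 0.0669 [186, 205, 8, 9, 55]
side label -13.5 0.0308 [291, 308, 19, 15, 147]
side pointer -3.7 0.0654 [282, 330, 7, 5, 18]
```

View pics/end.png

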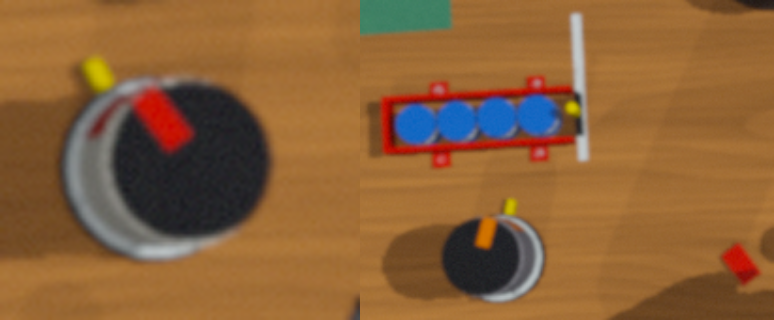

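```bash
python3 - <<'E'
from h import *
def tri(a,b):
    A=[];r=[]
    for n,u in(("top",a),("side",b)):
        K,T=cam(n);P=K@T[:3]
        for i in(0,1): q=u[i]*P[2]-P[i]; A.append(q[:3]); r.append(-q[3])
    return np.linalg.lstsq(np.array(A),np.array(r),rcond=None)[0]
R_['yel2']=[(20,90,90),(36,255,255)]
t=cv2.imread('pics/f_top.png');s=cv2.imread('pics/f_side.png')
for C in((.4544,-.3494),(.4093,.2567)):
    f=lambda im,n:min(blobs(im,'yel2',8),key=lambda b:np.hypot(*(b[0]-proj(n,[*C,.06]))))
    b=f(t,"top");c=f(s,"side"); p=tri(b[0],c[0]); print(b,c,p.round(4))
    for z in(.008,.014,.02):
        d=ray("top",b[0],z)[:2]-C; e=ray("side",c[0],z)[:2]-C; print(z,np.degrees(np.arctan2(d[1],d[0])).round(1),np.hypot(*d).round(4),np.degrees(np.arctan2(e[1],e[0])).round(1),np.hypot(*e).round(4))
E
```

```text
(array([414.22580645, 188.16129032]), array([410, 184,   9,  10,  62], dtype=int32)) (array([335.5       , 151.89473684]), array([332, 150,   8,   5,  38], dtype=int32)) [ 0.5153 -0.3201  0.0068]
0.008 25.9 0.0676 26.7 0.068
0.014 27.1 0.0677 31.8 0.0698
0.02 28.2 0.0678 36.5 0.0721
(array([189.56060606, 209.5       ]), array([186, 205,   8,  10,  66], dtype=int32)) (array([285.17021277, 329.72340426]), array([282, 326,   7,   9,  47], dtype=int32)) [0.476  0.2454 0.0075]
0.008 -10.1 0.0667 -9.2 0.0688
0.014 -11.3 0.0667 -7.3 0.0673
0.02 -12.6 0.0666 -5.5 0.0659
```

Triangulated pointers (height about 8 mm) give A at 26° and B at -10°, while the labels read 31.5° and -13.6°. I trim both jars a little.

Emit:
play_rows --steps '[[[2.85, 2.5, 0, 0, 0, 0, 0], [2.85, 2.5, 0, 0, 0, 0, 0], [2.8, 2.55, 0, 0, 0, 0, 0], [0, 0, -2.5, 0, 0, 0, 0], [0, 0, -2.5, 0, 0, 0, 0], [0, 0, -0.6, 0, 0, 0, 0], [0, 0, -0.3, 0, 0, 0, 0], [0, 0, -0.15, 0, 0, 0, 0], [0, 0, 0, 0, 0, 0, 0]]]'

```text
time_s: 36.58
tcp_pos: [0.4272, -0.3685, 0.1153]
eef_rot: [0.0, 0.219, 0.976, -0.0]
force: [0.6, -1.0, -0.7]
gripper_width: 0.003
grip_force: 0.0
```

```bash
python3 -c "
from h import *
st(); 
arc(np.array([.4544,-.3494]),monitor.state()['tcp_pos'][:2],-4.5,2)"
```

```text
t 36.58 tcp [ 0.4272 -0.3685  0.1153] yaw(close) 64.7 F [ 0.6 -1.  -0.7] g 0.003
[[[-0.07, 0.11, 0, 0, 0, -0.039, 0], [-0.07, 0.11, 0, 0, 0, -0.039, 0]]]
```

Emit:
play_rows --steps '[[[0, 0, -0.2, 0, 0, 0, 0], [0, 0, -0.18, 0, 0, 0, 0], [0, 0, 0, 0, 0, 0, 0], [-0.07, 0.11, 0, 0, 0, -0.039, 0], [-0.07, 0.11, 0, 0, 0, -0.039, 0], [0, 0, 0, 0, 0, 0, 0], [0, 0, 0.5, 0, 0, 0, 0], [0, 0, 2, 0, 0, 0, 0], [-2.5, 2, 2, 0, 0, -0.1, 0], [-2.5, 3, 0, 0, 0, -0.1, 0]]]'

```text
time_s: 37.42
tcp_pos: [0.3761, -0.3176, 0.1589]
eef_rot: [0.002, 0.354, 0.935, -0.001]
force: [0.9, -0.8, 1.1]
gripper_width: 0.001
grip_force: 0.0
```

Emit:
play_rows --steps '[[[-1.0, 3.9, 0, 0, 0, -0.1, 0], [0, 3.9, 0, 0, 0, -0.1, 0], [0, 3.9, 0, 0, 0, -0.1, 0], [0, 3.9, 0, 0, 0, -0.1, 0], [0, 3.9, 0, 0, 0, -0.1, 0], [0, 3.9, 0, 0, 0, -0.1, 0], [0, 3.9, 0, 0, 0, -0.1, 0], [0, 3.9, 0, 0, 0, -0.1, 0]]]'

```text
time_s: 38.08
tcp_pos: [0.3658, -0.0139, 0.1565]
eef_rot: [0.001, 0.68, 0.733, 0.0]
force: [0.1, 0.4, 0.5]
gripper_width: 0.002
grip_force: 0.0
```

```bash
python3 - <<'E'
from h import *
st(); print(monitor.state()["qpos"].round(2)); C=np.array([.4544,-.3494]); full('red','sred',C); im=cv2.imread('pics/f_top.png'); print(jar(im,'red',proj('top',[*C,.112])))
E
```

```text
t 38.08 tcp [ 0.3658 -0.0139  0.1565] yaw(close) 4.3 F [0.1 0.4 0.5] g 0.002
[-0.14 -0.03  2.09  0.    1.09 -0.21]
top label 27.9 0.0286 [425, 192, 13, 15, 106]
top pointer 27.3 0.0682 [410, 184, 9, 9, 50]
side label 25.0 0.0343 [343, 121, 13, 7, 53]
side label 76.3 0.093 [342, 131, 6, 19, 59]
side pointer 34.5 0.0718 [332, 151, 8, 4, 19]
[array([ 0.45379955, -0.34909432]), np.float64(26.76298144049925), 19.235483169555664, np.float64(0.02901393506710191), np.float64(27.246274857341202), np.float64(0.06860317569427363)]
```

Emit:
play_rows --steps '[[[0.1, 4, 0, 0, 0, 0, 0], [0.1, 4, 0, 0, 0, 0, 0], [0.1, 4, 0, 0, 0, 0, 0], [0.1, 4, 0, 0, 0, 0, 0], [0.1, 4, 0, 0, 0, 0, 0], [0.1, 4, 0, 0, 0, 0, 0], [0.1, 3.9, 0, 0, 0, 0, 0], [0, 0, -2, 0, 0, 0, 0], [0, 0, -2, 0, 0, 0, 0], [0, 0, 0, 0, 0, 0, 0]]]'

```text
time_s: 39.02
tcp_pos: [0.3721, 0.2629, 0.1132]
eef_rot: [-0.001, 0.677, 0.736, -0.002]
force: [-1.1, -0.2, -1.1]
gripper_width: 0.001
grip_force: 0.0
```

```bash
python3 -c "
from h import *
st(); 
arc(np.array([.4093,.2567]),monitor.state()['tcp_pos'][:2],3,2)"
```

```text
t 39.02 tcp [0.3721 0.2629 0.1132] yaw(close) 4.7 F [-1.1 -0.2 -1.1] g 0.001
[[[-0.02, -0.1, 0, 0, 0, 0.026, 0], [-0.01, -0.09, 0, 0, 0, 0.026, 0]]]
```

Emit:
play_rows --steps '[[[0, 0, -0.1, 0, 0, 0, 0], [0, 0, -0.06, 0, 0, 0, 0], [0, 0, 0, 0, 0, 0, 0], [-0.02, -0.1, 0, 0, 0, 0.026, 0], [-0.01, -0.09, 0, 0, 0, 0.026, 0], [0, 0, 0, 0, 0, 0, 0], [0, 0, 0.5, 0, 0, 0, 0], [0, 0, 2, 0, 0, 0, 0], [-2, -3, 2, 0, 0, 0, 0], [-2, -3, 0, 0, 0, 0, 0]]]'

```text
time_s: 39.85
tcp_pos: [0.3337, 0.2019, 0.1623]
eef_rot: [0.001, 0.659, 0.752, 0.002]
force: [0.7, -0.3, 0.2]
gripper_width: 0.001
grip_force: 0.0
```

Emit:
play_rows --steps '[[[0, -3.5, 0, 0, 0, 0, 0], [0, -3.5, 0, 0, 0, 0, 0], [0, -3.5, 0, 0, 0, 0, 0], [0, 0, 0, 0, 0, 0, 0]]]'

```text
time_s: 40.18
tcp_pos: [0.3329, 0.0926, 0.16]
eef_rot: [0.001, 0.661, 0.751, 0.0]
force: [0.4, 1.1, 0.1]
gripper_width: -0.001
grip_force: 0.0
```

```bash
python3 - <<'E'
from h import *
st(); C=np.array([.4093,.2567]); full('orange','sor',C); im=cv2.imread('pics/f_top.png'); print(jar(im,'orange',proj('top',[*C,.112])))
cv2.imwrite('pics/last.png',np.vstack([im[30:300,60:500],cv2.imread('pics/f_side.png')[100:400,100:540]]))
E
```

```text
t 40.18 tcp [0.3329 0.0926 0.16  ] yaw(close) 7.3 F [0.4 1.1 0.1] g -0.001
top label -12.8 0.0302 [172, 216, 9, 15, 91]
top pointer -11.2 0.0666 [186, 205, 8, 10, 55]
side label -12.7 0.0308 [291, 308, 19, 15, 144]
side pointer -5.5 0.0679 [282, 326, 7, 9, 25]
[array([0.40723586, 0.2555172 ]), np.float64(-9.918099037264836), 20.581525802612305, np.float64(0.03194528863783733), np.float64(-10.351024298423448), np.float64(0.06835252095302807)]
```

View pics/last.png

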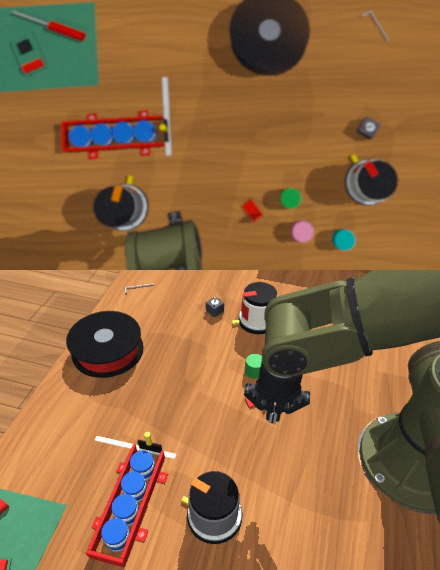

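The picture shows all four pots in the lane with the gate shut, both tongues in line with their pointers, and the bystanders where they were. I hand it in.

```bash
python3 -c "
from h import *
print(env.sign_off())"
```

```text
the job is handed in; nothing more can be done
None
```

I handed the job in: all four pots stand in single file in the lane with the gate shut behind them, both labels face their pointers to within about 3° by the camera measurements, and the motor and bracket were left where they were.

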